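Check a spacer on the beam comparator

TASK

Set the tall steel spacer down over the post on the comparator's pan while the beam is still arrested, and let go of it. Then ease the arrest lever down to its stop so that the beam is released and the spacer's side sinks and settles, and finally lift the lever back up to its upper stop so that the beam is arrested level again, the spacer still on the post. Work gently (no dropping, no letting the beam swing fast) and leave everything else where it stands.

Things in the scene. Friction and masses are not known exactly. Their poses are not given: they have to be found in the camera images.
- comparator: Beam comparator, fixed to the bench. Origin on the bench surface under the middle of beam and lever shaft; -x is its front (lever side, about towards the robot), +y along the beam to the pan end. Base x -50..120, y -120..120, 16 mm thick; rear column x 65..105, y -30..30 mm. Beam: 14 mm square bar, y -165..165, z 141..155 mm, counterweight of diameter 42 mm at y -136..-168.
- beam: The hinged beam with its counterweight, pan and post. Origin: on its hinge (axis along comparator x), at comparator (0, 0, 141) mm, axes as the comparator's when level.
- seat (a point): Pan on the beam's +y end: disc of 60 mm diameter with an upright steel post of 19 mm diameter, 45 mm high, chamfered top. This point: centre of the pan's upper face (the foot of the post), z along the post; with the beam level it lies at comparator (0, 150, 159) mm. It tilts with the beam.
- spacer: The tall steel spacer (ring): outer diameter 42, bore 23, height 36 mm, about 0.25 kg (varies). Origin: centre of its underside, z along the bore. Stands upright on the bench; its place is exchanged with those of the two other spacers.
- spacer_low: Low steel spacer, same outer diameter and bore as the tall one but only 16 mm high. Stays where it is.
- spacer_wide: Wide steel spacer, outer diameter 60, bore 38, height 22 mm. Stays where it is.
- lever_grip (a point): Point to hold on the arrest lever: on the handle's centre line, 95 mm from its axis. Handle: black round grip, diameter 16 mm, 70 to 120 mm from the axis, on a 10 mm rod, pointing to the comparator's front. It moves in the plane y = 0 of the comparator; pinch it with fingers closing along comparator y.
- head_edge (a point): Middle of the lower front edge of the white reading head, a slab at comparator x -65..115, y -50..50, z 222..242 mm that overhangs lever and beam. The gripper cannot stand upright over the handle: lean in under this edge, some 30 to 45 degrees from vertical, fingers pointing down and away towards comparator +x.
- lever_axis (a point): Point on the lever's turning axis (along comparator y), at comparator (0, 0, 105) mm.
- lever (a joint): Arrest lever (rad): 0 upper stop (arrested, handle forward and 35 degrees above level) to 1.05 lower stop (released, 25 degrees below level). Friction, about 2 N at the handle, holds it where it is left. Cams on its shaft carry the beam and let it down over the first 0.7 rad. Starts at 0 to 0.1.
- beam_tilt (a joint): Beam angle (rad): 0 level, positive when the pan end is down; stops at -0.12 and 0.12. With the tall spacer on, the pan end is the heavier one.
- housing_a: Black plastic housing, 60 x 42 x 24 mm, lying on the bench; origin at centre of underside. A bystander.
- housing_b: Another black housing of the same size. A bystander.
- housing_c: Another black housing of the same size. A bystander.
- driver: Screwdriver lying on the bench. A bystander.
- check_weight: Steel check weight with a knob, diameter 36, height 52 mm, upright on the bench. A bystander.
- cleaner: White bottle, diameter 56, height 150 mm, upright on the bench. A bystander.

How it is judged:
On the way, in this order (a step that is already met when the one before it is completed fails the run):
1. the tall spacer is seated over the post, flat on the pan, let go, with the beam still arrested (lever not past 0.15 rad) (horizontal distance between spacer and seat below 0.005 m and z of spacer in the frame of seat between -0.004 and 0.005 m and angle between the z axis of spacer and the z axis of seat, either way round below 0.12 rad and value of joint lever below 0.15 rad and contact force between the fingers and spacer below 0.1 N), for 0.3 s.
2. the lever is down at its lower stop (within 0.06 rad) and the beam, with the spacer on, has come to rest with the pan end down, for half a second (horizontal distance between spacer and seat below 0.005 m and z of spacer in the frame of seat between -0.004 and 0.005 m and angle between the z axis of spacer and the z axis of seat, either way round below 0.12 rad and value of joint lever above 0.99 rad and value of joint beam_tilt above 0.1 rad and velocity of joint beam_tilt between -0.05 and 0.05 rad/s), for 0.5 s.
At the end, for the whole second after the job is handed in: The lever is back up at its upper stop (within 0.045 rad, that is 4 mm at the handle), the beam is level (within 0.025 rad) and at rest, and the tall spacer is at rest, seated on the pan over the post (underside within 5 mm of the pan's face and centre within 5 mm of the post) (horizontal distance between spacer and seat below 0.005 m and z of spacer in the frame of seat between -0.004 and 0.005 m and angle between the z axis of spacer and the z axis of seat, either way round below 0.12 rad and value of joint lever below 0.045 rad and value of joint beam_tilt between -0.025 and 0.025 rad and velocity of joint beam_tilt between -0.05 and 0.05 rad/s and linear speed of spacer below 0.02 m/s); the robot touches nothing.
It fails at once if the beam turns faster than 0.6 rad/s (the lever snapped down or up: keep the handle below about 80 mm/s) (velocity of joint beam_tilt above 0.6 rad/s or velocity of joint beam_tilt below -0.6 rad/s).
It fails at once if the spacer or the gripper presses on the beam, pan or post with more than 20 N (spacer dropped or pushed down) (contact force between any of spacer, the fingers, the arm and beam above 20 N).
It fails at once if another spacer or a bystander is shifted by more than 30 mm (distance of any of spacer_low, spacer_wide, housing_a, housing_b, housing_c, driver, check_weight, cleaner from where it was at the start of the episode above 0.03 m).
It also fails if it takes over 72 s, if anything falls off the work surface, if the arm or the gripper's body presses on something with over 40 N, if the wrist force passes 120 N, or if a joint passes its speed limit or range.

ROBOT

A 7-joint arm with a two-finger parallel gripper is mounted at the origin on the work surface. World frame = base frame: x ahead of the robot, y to its left, z up, the work surface at z = 0. Lengths are in m, angles in rad, forces in N, time in s.
With the tool pointing down it reaches from about 0.4 to 0.85 m from the base axis. Payload 4.4 kg.
Tool frame: the origin (TCP) lies midway between the tips of the shut fingers; the grasp point (between the pads) lies 19 mm behind it; z points along the fingers, y is the line along which they close (so a half turn about z gives the same grasp; the last joint's range is limited). The gripper opens to 94 mm and grips with 3 to 60 N. Pads are 16 mm wide; open, the fingers measure 119 mm over their backs; the gripper's body (75 mm by 177 mm) begins 78 mm behind the grasp point.
Start: joints at [-1.323, 0.628, 0.038, 1.517, -0.027, 0.996, -0.02], TCP at [0.201, 0.618, 0.205] pointing down, gripper open.
Joint ranges: [-3.06, 3.06], [-0.37, 2.12], [-1.25, 1.32], [0.18, 2.47], [-1.1, 4.24], [0.23, 1.98], [-2.94, 2.94]. Speed limits (rad/s): [2.57, 2.57, 3.14, 3.14, 3.14, 3.14, 3.14].

INTERFACE

Orientations are given as a rotation vector (axis times angle).
In Python, from workcell import bot gives the robot as it stands.
- The arm moves only by the tool play_rows, never from a script. Its argument "series" is a list of rows, each an object of numbers: "claw": the closure, from -1 (fully open) to 1 (shut); "dx", "dy", "dz": the shift along the world's x, y, z in cm; "rx", "ry", "rz": the turn, a rotation vector about the world's x, y, z in rad. In form: [{"claw": .., "dx": .., "dy": .., "dz": .., "rx": .., "ry": .., "rz": ..}, ...]. A call has 1 to 20 rows; each row shifts and turns the commanded pose from where the row before left it; what a row does not reach is not made up. A row lasts 1/12 s, in which the tool goes at most 41.7 mm and 7.16 degrees, less where a joint would pass 70% of its speed; a pose out of reach is approached as far as the arm can. A call is refused whole if a number of a shift passes 4.17 or a number of a turn 0.125, either way. A call with a gripper value outside its range is refused whole. The fingers move at their own pace and stop on an object; "newtons" is the grip in N (left out, the last holds). Time passes only in rows, so rows that do not move let the fingers close. It gives the time, the measured TCP pose, the force, the opening and the grip force at its end, in the units of the state.
- bot.get_state(): the state, without advancing time (a new reading comes with each control period).
- bot.get_image(name): name is "side" or "top" or "wrist"; returns a dict with "image" (420x560x3 uint8, red, green, blue), "range_z" (420x560 float32, m along the optical axis (not along the pixel's ray), 0 where there is no reading), "fov_y" (degrees; the focal length in pixels is half the picture's height over the tangent of half this angle, whatever the lens; pixels are square), "cx", "cy" (the principal point, pixels), "eye" and "rotation" of the camera in the world; the wrist camera has in their place "T_tool_cam" (4x4, takes a point from camera to tool coordinates, whose origin is the TCP and whose axes are the flange's). Camera axes: x right, y up, looking along -z (the intrinsics and any distortion apply to the point x, -y, -z); pixel columns grow to the right and rows downward; lengths in m; the calibration is good to about 2 mm. A picture is of the moment at which its call begins: read the wrist's pose just before it.
- bot.hand_in(): hands the job in; it is judged then, once.
Trained networks look in a picture, given as the dict that the camera call returned (one of the last four; its "shot" number tells which), for a name from the list of things; names that differ only in an ending like _2 or _b are one class to them, and where a whole thing is asked for, a point or a joint stands for the part that bears it (a point fixed in the world has none). Each returns a list of dicts, best first, with "conf" (0 to 1); they miss things now and then, are a little off and sometimes report something else, mostly with a low value. They report only what shows in the picture. A call takes as long as a camera call.
- bot.silhouettes(picture, thing): "pixels" (420x560 bool, what is visible of it) and "uv" ([column, row] in pixels, amid what is visible of it).
- bot.tip_of(picture, thing): "uv" ([column, row] in pixels: a listed point, or the origin of a listed thing).
The state is a dict: "t": time; "joint_positions": joint angles; "qd": joint speeds; "tau": joint torques, N m; "ee_pos": TCP position; "tcp_rot": TCP orientation; "force": force on the tool from outside, world axes, zero at the start; "ft_torque": the same for the moment, N m; "opening": finger opening in m; "grasp_force": force on a finger pad.
Only numpy, scipy, OpenCV 4.12 (cv2) and the standard library are available. Lean on these libraries where they do the work, as an engineer would, in place of code of your own. Each camera call takes 0.05 s, during which the arm holds its last target. There are 200 camera calls.

## Working session

There is one attempt and no reset: what is moved stays moved. The work goes in short steps, Python scripts to look and compute and a tool call to move; the robot and the scene stay as the last step left them, time stands still between calls to the robot, and variables do not carry over. Pictures are saved under pics/ and viewed, at most 10 in all, crops included, and the job is handed in when it is done.

Besides the shell and the picture viewer there is one more tool, called after ">>>" in YAML: its name, and indented under it one key for each argument. play_rows: Moves the arm, as the interface text tells. Its arguments: {"type":"object","properties":{"series":{"type":"array"},"newtons":{"type":"number"}},"required":["series"]}

```bash
mkdir -p pics; ls
cat > h.py <<'E'
import numpy as np, cv2
from scipy.spatial.transform import Rotation as R
from workcell import bot
def cam(p,st=None):
    if 'eye' in p: 
        r=np.array(p['rotation']); r=r if r.shape==(3,3) else R.from_rotvec(r).as_matrix()
        return r,np.array(p['eye'])
    T=np.eye(4);T[:3,:3]=R.from_rotvec(st['tcp_rot']).as_matrix();T[:3,3]=st['ee_pos']
    T=T@np.array(p['T_tool_cam']);return T[:3,:3],T[:3,3]
def world(p,uv,z,st=None):
    uv=np.atleast_2d(uv);f=210/np.tan(np.radians(p['fov_y'])/2)
    d=np.c_[(uv[:,0]-p['cx'])/f,-(uv[:,1]-p['cy'])/f,-np.ones(len(uv))]*np.reshape(z,(-1,1))
    r,e=cam(p,st);return d@r.T+e
def cloud(p,mask,st=None):
    m=mask&(p['range_z']>0);v,u=np.nonzero(m);return world(p,np.c_[u,v],p['range_z'][m],st)
def proj(p,X,st=None):
    r,e=cam(p,st);c=(np.atleast_2d(X)-e)@r;f=210/np.tan(np.radians(p['fov_y'])/2)
    return np.c_[p['cx']+f*c[:,0]/-c[:,2],p['cy']-f*c[:,1]/-c[:,2]]
def save(p,n): cv2.imwrite('pics/'+n+'.png',p['image'][:,:,::-1])
E
python3 - <<'E'
from h import *
st=bot.get_state();print(st)
for n in ['top','side','wrist']:
    p=bot.get_image(n);save(p,n+'0');print(n,{k:v for k,v in p.items() if k not in('image','range_z')})
    for t in ['spacer','spacer_low','spacer_wide','comparator','beam','lever','seat','lever_grip','head_edge','lever_axis','check_weight']:
        s=bot.silhouettes(p,t)
        for d in s[:2]:
            c=cloud(p,d['pixels'],st)
            if len(c):print(t,'sil',round(d['conf'],2),np.round(d['uv']),len(c),np.median(c,0).round(3),np.percentile(c,2,axis=0).round(3),np.percentile(c,98,axis=0).round(3))
        if t in('spacer','seat','lever_grip','head_edge','lever_axis','comparator','beam'):
            for d in bot.tip_of(p,t)[:2]:
                u=np.array(d['uv']);i=u.round().astype(int);z=p['range_z'][min(max(i[1],0),419),min(max(i[0],0),559)]
                print(t,'tip',round(d['conf'],2),u.round(1),world(p,u,z,st).round(3))
ims=[cv2.imread(f'pics/{n}0.png') for n in('top','side','wrist')]
cv2.imwrite('pics/all.png',cv2.resize(np.vstack([np.hstack(ims[:2]),np.hstack([ims[2],ims[2]*0])]),(800,600)))
E
```

```text
pics
{'t': 0.0, 'joint_positions': array([-1.3228076 ,  0.62930567,  0.03842937,  1.51833549, -0.02697365,
        0.99627242, -0.01998383]), 'qd': array([ 0.00025275,  0.00042   , -0.0007012 ,  0.00034647,  0.00176306,
        0.00026273, -0.00151237]), 'tau': array([ 3.09337192e-04, -5.49720132e+01,  1.14388894e+00, -1.86633039e+01,
       -5.21713612e-02,  2.34843063e-02,  1.49516222e-04]), 'ee_pos': array([0.20040672, 0.61766083, 0.2045905 ]), 'tcp_rot': array([-4.90775477e-01, -3.10277080e+00,  2.80575631e-03]), 'force': array([-0.15107975,  0.22862953,  0.47794207]), 'ft_torque': array([-0.02252327, -0.01039673,  0.01197036]), 'grasp_force': 0.0, 'opening': 0.0941813314154506}
top {'fov_y': 45.36513326062968, 'cx': 276.65998549646343, 'cy': 210.98457838356532, 'eye': array([ 0.29830904, -0.01508355,  1.4095054 ]), 'rotation': array([ 0.14913291, -0.15784109, -1.56463538]), 'shot': 1}
spacer sil 0.52 [365. 266.] 181 [ 0.423 -0.254  0.034] [ 0.406 -0.273 -0.001] [ 0.442 -0.236  0.04 ]
spacer tip 0.58 [268.6 201.4] [[ 0.553 -0.002  0.239]]
spacer tip 0.47 [360.8 267.2] [[ 0.415 -0
[... 3728 characters left out ...]
ck_weight sil 0.47 [320. 205.] 977 [ 0.598 -0.061  0.155] [ 0.573 -0.161  0.016] [0.67  0.18  0.204]
wrist {'fov_y': 62.843864576323504, 'cx': 285.48961123138935, 'cy': 211.46609040711982, 'T_tool_cam': array([[-1.19016806e-03,  9.71546732e-01,  2.36844953e-01,
         6.74997774e-02],
       [ 9.99999215e-01,  1.24906045e-03, -9.86023516e-05,
         6.93592313e-04],
       [-3.91630455e-04,  2.36844650e-01, -9.71547456e-01,
        -1.80312045e-01],
       [ 0.00000000e+00,  0.00000000e+00,  0.00000000e+00,
         1.00000000e+00]]), 'shot': 3}
beam tip 0.52 [173.2 411.6] [[0.174 0.607 0.337]]
lever_axis sil 0.68 [179. 396.] 93 [0.414 0.402 0.01 ] [0.412 0.385 0.005] [0.424 0.407 0.017]
```

View pics/all.png

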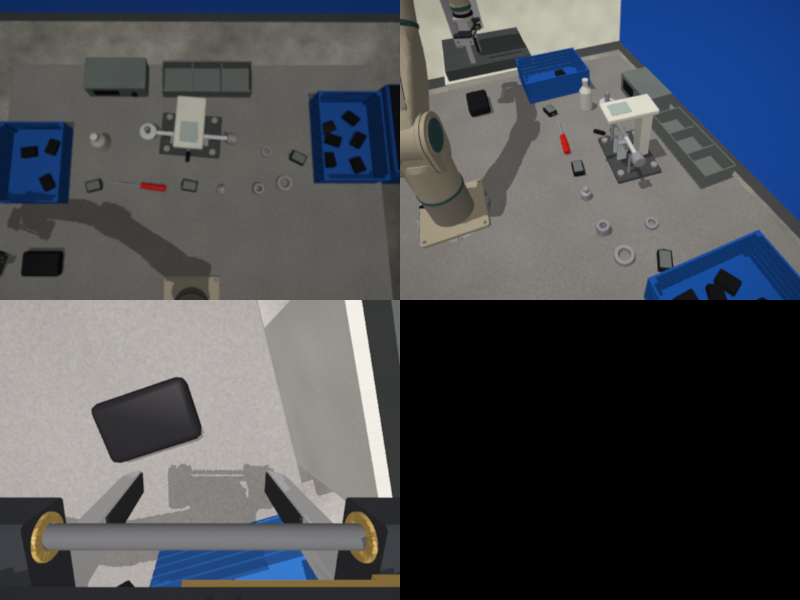

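```bash
cat > m.py <<'E'
from h import *
def big(p,t): return max(bot.silhouettes(p,t),key=lambda d:d['pixels'].sum())['pixels']
def circ(c,r):
    from scipy.optimize import least_squares
    f=least_squares(lambda q:np.hypot(c[:,0]-q[0],c[:,1]-q[1])-r,c[:,:2].mean(0),loss='soft_l1',f_scale=.002);return f.x
E
python3 - <<'E'
from m import *
for n in ['top','side']:
    p=bot.get_image(n); full=cloud(p,np.ones((420,560),bool))
    near=full[(abs(full[:,0]-.62)<.16)&(abs(full[:,1])<.25)]
    s=near[(near[:,2]>.236)&(near[:,2]<.255)]
    r=cv2.minAreaRect((s[:,:2]*1000).astype(np.float32));print(n,'slab',len(s),r,s[:,2].mean(),cv2.boxPoints(r).round(1).tolist())
    pan=near[(near[:,1]>.1)&(near[:,2]>.15)&(near[:,2]<.168)];print('pan',len(pan),pan.mean(0),(pan.min(0)+pan.max(0))/2,np.ptp(pan,0))
    post=near[(near[:,1]>.1)&(near[:,2]>.195)&(near[:,2]<.22)];print('post top',len(post),post.mean(0),(post.min(0)+post.max(0))/2)
    base=near[(near[:,2]>.01)&(near[:,2]<.022)];r=cv2.minAreaRect((base[:,:2]*1000).astype(np.float32));print('base',r)
    a=full[(np.hypot(full[:,0]-.424,full[:,1]+.255)<.04)&(full[:,2]>.03)];print('spacer',len(a),a.mean(0),(a.min(0)+a.max(0))/2,np.ptp(a,0))
    cv2.imwrite(f'pics/{n}c.png',cv2.resize(p['image'][130:340,150:430,::-1],(800,600)))
E
```

```text
top slab 2918 ((631.2735595703125, 6.138481140136719), (99.63916778564453, 180.56732177734375), 85.38925170898438) 0.2419762923737411 [[537.2999877929688, -36.29999923706055], [717.2999877929688, -50.79999923706055], [725.2999877929688, 48.5], [545.2999877929688, 63.099998474121094]]
pan 412 [0.61601272 0.14993338 0.16004511] [0.61857327 0.14376305 0.15902941] [0.05923514 0.08718053 0.01776571]
post top 46 [0.61708605 0.15628079 0.20289923] [0.61729508 0.15735106 0.20214329]
base ((589.79296875, -29.053298950195312), (315.9328308105469, 267.69915771484375), 85.71692657470703)
spacer 129 [ 0.42551112 -0.25613913  0.03537635] [ 0.42563416 -0.25617703  0.03772441] [0.03852958 0.03923721 0.01508591]
side slab 2037 ((630.1449584960938, 4.794467926025391), (103.34672546386719, 180.63369750976562), 86.05162048339844) 0.24269091877688964 [[536.5, -40.5], [716.7000122070312, -53.0], [723.7999877929688, 50.099998474121094], [543.5999755859375, 62.599998474121094]]
pan 71 [0.61463183 0.16769173 0.1620964 ] [0.61732382 0.17103752 0.16316241] [0.05950566 0.03802329 0.00951677]
post top 35 [0.61564281 0.15219188 0.20268648] [0.61550217 0.15221157 0.20212633]
base ((591.5433349609375, 6.1770477294921875), (243.51434326171875, 265.68365478515625), 86.80807495117188)
spacer 207 [ 0.42510898 -0.25869103  0.03552592] [ 0.42523525 -0.25773299  0.03527134] [0.04122713 0.04197054 0.01047066]
```

>>> play_rows:
  series:
    - {"dz": 3}
    - {"dz": 3}
    - {"dz": 3}
    - {"dz": 3}
    - {"dz": 2, "dy": -3, "dx": 1}
    - {"dy": -4, "dx": 2}
    - {"dy": -4, "dx": 2}
    - {"dy": -4, "dx": 2}
    - {"dy": -4, "dx": 2}
    - {"dy": -4, "dx": 2}
    - {"dy": -4, "dx": 1.5}
    - {"dy": -4, "dx": 1}
    - {"dy": -4, "dx": 0.5}
    - {"dy": -4}
    - {"dy": -4}
    - {"dy": -4}
    - {"dy": -4}
    - {"dy": -4}
    - {"dy": -4}
    - {"dy": -4}

```text
$.series[0]: bad value
```

>>> play_rows:
  series:
    - {"claw": -1, "dx": 0, "dy": 0, "dz": 3, "rx": 0, "ry": 0, "rz": 0}
    - {"claw": -1, "dx": 0, "dy": 0, "dz": 3.5, "rx": 0, "ry": 0, "rz": 0}
    - {"claw": -1, "dx": 0.5, "dy": -1, "dz": 3.5, "rx": 0, "ry": 0, "rz": 0}
    - {"claw": -1, "dx": 1.5, "dy": -3, "dz": 2, "rx": 0, "ry": 0, "rz": 0.02}
    - {"claw": -1, "dx": 2, "dy": -3.5, "dz": 1, "rx": 0, "ry": 0, "rz": 0.02}
    - {"claw": -1, "dx": 2, "dy": -3.5, "dz": 0, "rx": 0, "ry": 0, "rz": 0.02}
    - {"claw": -1, "dx": 2, "dy": -3.5, "dz": 0, "rx": 0, "ry": 0, "rz": 0.02}
    - {"claw": -1, "dx": 2, "dy": -3.5, "dz": 0, "rx": 0, "ry": 0, "rz": 0.02}
    - {"claw": -1, "dx": 2, "dy": -3.5, "dz": 0, "rx": 0, "ry": 0, "rz": 0.02}
    - {"claw": -1, "dx": 2, "dy": -3.5, "dz": 0, "rx": 0, "ry": 0, "rz": 0.02}
    - {"claw": -1, "dx": 2, "dy": -3.5, "dz": 0, "rx": 0, "ry": 0, "rz": 0.02}
    - {"claw": -1, "dx": 2, "dy": -3.5, "dz": 0, "rx": 0, "ry": 0, "rz": 0.02}
    - {"claw": -1, "dx": 2, "dy": -3.5, "dz": 0, "rx": 0, "ry": 0, "rz": 0.02}
    - {"claw": -1, "dx": 1, "dy": -4, "dz": 0, "rx": 0, "ry": 0, "rz": 0.02}
    - {"claw": -1, "dx": 0.5, "dy": -4, "dz": 0, "rx": 0, "ry": 0, "rz": 0.018}
    - {"claw": -1, "dx": 0, "dy": -4, "dz": 0, "rx": 0, "ry": 0, "rz": 0}
    - {"claw": -1, "dx": 0, "dy": -4, "dz": 0, "rx": 0, "ry": 0, "rz": 0}
    - {"claw": -1, "dx": 0, "dy": -4, "dz": 0, "rx": 0, "ry": 0, "rz": 0}
    - {"claw": -1, "dx": 0, "dy": -4, "dz": 0, "rx": 0, "ry": 0, "rz": 0}
    - {"claw": -1, "dx": 0, "dy": -4, "dz": 0, "rx": 0, "ry": 0, "rz": 0}

```text
t: 4.62
ee_pos: [0.4153, -0.0186, 0.3359]
tcp_rot: [0.119, 3.138, 0.001]
force: [1.9, 0.3, 0.4]
opening: 0.0942
grasp_force: 0.0
```

>>> play_rows:
  series:
    - {"claw": -1, "dx": 0, "dy": -4, "dz": 0, "rx": 0, "ry": 0, "rz": 0}
    - {"claw": -1, "dx": 0, "dy": -4, "dz": 0, "rx": 0, "ry": 0, "rz": 0}
    - {"claw": -1, "dx": 0, "dy": -4, "dz": -2, "rx": 0, "ry": 0, "rz": 0}
    - {"claw": -0.3, "dx": 0, "dy": -4, "dz": -3, "rx": 0, "ry": 0, "rz": 0}
    - {"claw": -0.3, "dx": 0.5, "dy": -4, "dz": -3, "rx": 0, "ry": 0, "rz": 0}
    - {"claw": -0.3, "dx": 0.5, "dy": -2, "dz": -3, "rx": 0, "ry": 0, "rz": 0}
    - {"claw": -0.3, "dx": 0, "dy": 0, "dz": -3, "rx": 0, "ry": 0, "rz": 0}
    - {"claw": -0.3, "dx": 0, "dy": 0, "dz": 0, "rx": 0, "ry": 0, "rz": 0}
    - {"claw": -0.3, "dx": 0, "dy": 0, "dz": 0, "rx": 0, "ry": 0, "rz": 0}

```text
t: 5.37
ee_pos: [0.4238, -0.2199, 0.2064]
tcp_rot: [-0.12, -3.136, -0.002]
force: [0.2, -0.4, -0.3]
opening: 0.0616
grasp_force: 0.0
```

```bash
cat > w.py <<'E'
from m import *
st=bot.get_state();p=bot.get_image('wrist');save(p,'w1')
print(st['t'],st['ee_pos'],R.from_rotvec(st['tcp_rot']).as_matrix().round(3).tolist(),st['joint_positions'].round(2),st['force'],st['opening'])
c=cloud(p,np.ones((420,560),bool),st)
a=c[(np.hypot(c[:,0]-.425,c[:,1]+.257)<.035)&(c[:,2]>.03)&(c[:,2]<.045)]
print(len(a),a.mean(0),(a.min(0)+a.max(0))/2,np.ptp(a,0))
b=(a[:,:2]*1e4).astype(np.float32);print(cv2.minEnclosingCircle(b))
E
python3 w.py
```

```text
5.3667 [ 0.42378815 -0.21992025  0.20637379] [[-0.997, 0.076, -0.003], [0.076, 0.997, 0.002], [0.003, 0.001, -1.0]] [ 0.13  0.41  0.4   1.99 -0.22  0.79  2.15] [ 0.18089245 -0.38780042 -0.33045576] 0.06164305125694318
903 [ 0.42714203 -0.25650851  0.03667762] [ 0.42765733 -0.2568371   0.03470521] [0.04102671 0.04192777 0.00921072]
((4278.42333984375, -2568.329833984375), 209.6904754638672)
```

>>> play_rows:
  series:
    - {"claw": -0.3, "dx": 0.3, "dy": -2, "dz": -2, "rx": 0, "ry": 0, "rz": 0}
    - {"claw": -0.3, "dx": 0, "dy": -1.7, "dz": -3, "rx": 0, "ry": 0, "rz": 0}
    - {"claw": -0.3, "dx": 0, "dy": 0, "dz": -3.5, "rx": 0, "ry": 0, "rz": 0}
    - {"claw": -0.3, "dx": 0, "dy": 0, "dz": -3.5, "rx": 0, "ry": 0, "rz": 0}
    - {"claw": -0.3, "dx": 0, "dy": 0, "dz": -3, "rx": 0, "ry": 0, "rz": 0}
    - {"claw": -0.3, "dx": 0, "dy": 0, "dz": -2, "rx": 0, "ry": 0, "rz": 0}
    - {"claw": -0.3, "dx": 0, "dy": 0, "dz": -1.5, "rx": 0, "ry": 0, "rz": 0}
    - {"claw": -0.3, "dx": 0, "dy": 0, "dz": -1, "rx": 0, "ry": 0, "rz": 0}
    - {"claw": -0.3, "dx": 0, "dy": 0, "dz": 0, "rx": 0, "ry": 0, "rz": 0}
    - {"claw": -0.3, "dx": 0, "dy": 0, "dz": 0, "rx": 0, "ry": 0, "rz": 0}
    - {"claw": -0.3, "dx": 0, "dy": 0, "dz": 0, "rx": 0, "ry": 0, "rz": 0}

```text
t: 6.33
ee_pos: [0.4292, -0.2579, 0.0135]
tcp_rot: [0.118, 3.137, -0.002]
force: [-0.4, 0.0, -0.2]
opening: 0.0613
grasp_force: 0.0
```

>>> play_rows:
  newtons: 15
  series:
    - {"claw": 0.3, "dx": 0, "dy": 0, "dz": 0, "rx": 0, "ry": 0, "rz": 0}
    - {"claw": 0.3, "dx": 0, "dy": 0, "dz": 0, "rx": 0, "ry": 0, "rz": 0}
    - {"claw": 0.3, "dx": 0, "dy": 0, "dz": 0, "rx": 0, "ry": 0, "rz": 0}
    - {"claw": 0.3, "dx": 0, "dy": 0, "dz": 0, "rx": 0, "ry": 0, "rz": 0}
    - {"claw": 0.3, "dx": 0, "dy": 0, "dz": 0, "rx": 0, "ry": 0, "rz": 0}
    - {"claw": 0.3, "dx": 0, "dy": 0, "dz": 0, "rx": 0, "ry": 0, "rz": 0}

```text
t: 6.83
ee_pos: [0.4282, -0.2576, 0.0125]
tcp_rot: [0.119, 3.138, -0.0]
force: [-0.1, 0.5, 6.2]
opening: 0.0414
grasp_force: 15.0
```

>>> play_rows:
  series:
    - {"claw": 0.3, "dx": 0, "dy": 0, "dz": 0.5, "rx": 0, "ry": 0, "rz": 0}
    - {"claw": 0.3, "dx": 0, "dy": 0, "dz": 1.5, "rx": 0, "ry": 0, "rz": 0}
    - {"claw": 0.3, "dx": 0, "dy": 0, "dz": 3, "rx": 0, "ry": 0, "rz": 0}
    - {"claw": 0.3, "dx": 0, "dy": 0, "dz": 4, "rx": 0, "ry": 0, "rz": 0}
    - {"claw": 0.3, "dx": 0, "dy": 0, "dz": 4, "rx": 0, "ry": 0, "rz": 0}
    - {"claw": 0.3, "dx": 0, "dy": 0, "dz": 4, "rx": 0, "ry": 0, "rz": 0}
    - {"claw": 0.3, "dx": 0, "dy": 0, "dz": 4, "rx": 0, "ry": 0, "rz": 0}
    - {"claw": 0.3, "dx": 0.5, "dy": 1.5, "dz": 3.5, "rx": 0, "ry": 0, "rz": 0}
    - {"claw": 0.3, "dx": 1, "dy": 2.5, "dz": 3, "rx": 0, "ry": 0, "rz": 0}
    - {"claw": 0.3, "dx": 1.5, "dy": 3.5, "dz": 2, "rx": 0, "ry": 0, "rz": 0}
    - {"claw": 0.3, "dx": 1.5, "dy": 3.5, "dz": 1, "rx": 0, "ry": 0, "rz": 0}
    - {"claw": 0.3, "dx": 1.5, "dy": 3.5, "dz": 0.5, "rx": 0, "ry": 0, "rz": 0}
    - {"claw": 0.3, "dx": 1.5, "dy": 3.5, "dz": 0, "rx": 0, "ry": 0, "rz": 0}
    - {"claw": 0.3, "dx": 1.5, "dy": 3.5, "dz": 0, "rx": 0, "ry": 0, "rz": 0}
    - {"claw": 0.3, "dx": 1.5, "dy": 3.5, "dz": 0, "rx": 0, "ry": 0, "rz": 0}
    - {"claw": 0.3, "dx": 1.5, "dy": 3.5, "dz": 0, "rx": 0, "ry": 0, "rz": 0}
    - {"claw": 0.3, "dx": 1.5, "dy": 3.5, "dz": 0, "rx": 0, "ry": 0, "rz": 0}
    - {"claw": 0.3, "dx": 1.5, "dy": 3.5, "dz": 0, "rx": 0, "ry": 0, "rz": 0}
    - {"claw": 0.3, "dx": 1.5, "dy": 2, "dz": 0, "rx": 0, "ry": 0, "rz": 0}
    - {"claw": 0.3, "dx": 0, "dy": 0, "dz": 0, "rx": 0, "ry": 0, "rz": 0}

```text
t: 8.5
ee_pos: [0.5932, 0.1239, 0.3196]
tcp_rot: [-0.105, -3.139, -0.005]
force: [-0.0, 0.9, -2.7]
opening: 0.0412
grasp_force: 15.0
```

>>> play_rows:
  series:
    - {"claw": 0.3, "dx": 1.2, "dy": 1.7, "dz": 0, "rx": 0, "ry": 0, "rz": 0}
    - {"claw": 0.3, "dx": 1.2, "dy": 1.6, "dz": -2, "rx": 0, "ry": 0, "rz": 0}
    - {"claw": 0.3, "dx": 0, "dy": 0, "dz": -3, "rx": 0, "ry": 0, "rz": 0}
    - {"claw": 0.3, "dx": 0, "dy": 0, "dz": -1.5, "rx": 0, "ry": 0, "rz": 0}
    - {"claw": 0.3, "dx": 0, "dy": 0, "dz": 0, "rx": 0, "ry": 0, "rz": 0}
    - {"claw": 0.3, "dx": 0, "dy": 0, "dz": 0, "rx": 0, "ry": 0, "rz": 0}
    - {"claw": 0.3, "dx": 0, "dy": 0, "dz": 0, "rx": 0, "ry": 0, "rz": 0}

```text
t: 9.08
ee_pos: [0.6168, 0.1488, 0.2575]
tcp_rot: [0.12, 3.138, 0.0]
force: [0.4, 0.5, -2.1]
opening: 0.0414
grasp_force: 15.0
```

```bash
cat > w2.py <<'E'
from m import *
import sys
st=bot.get_state();p=bot.get_image('wrist');save(p,sys.argv[1])
print(st['t'],st['ee_pos'],R.from_rotvec(st['tcp_rot']).as_matrix().round(3).tolist(),st['joint_positions'].round(2),st['force'],st['opening'])
c=cloud(p,np.ones((420,560),bool),st);e=st['ee_pos']
a=c[(np.hypot(c[:,0]-e[0],c[:,1]-e[1])<.025)&(abs(c[:,2]-e[2]-.0235)<.006)]
print('spacer top',len(a),a.mean(0),(a.min(0)+a.max(0))/2,np.ptp(a,0),cv2.minEnclosingCircle((a[:,:2]*1e4).astype(np.float32)))
for n in['top','side']:
    q=bot.get_image(n);f=cloud(q,np.ones((420,560),bool));save(q,sys.argv[1]+n)
    a=f[(np.hypot(f[:,0]-e[0],f[:,1]-e[1])<.024)&(abs(f[:,2]-e[2]-.0)<.025)]
    if len(a):print(n,'sp',len(a),a.mean(0),(a.min(0)+a.max(0))/2,np.ptp(a,0))
w=[cv2.imread(f'pics/{sys.argv[1]}{k}.png') for k in('','side')]
cv2.imwrite('pics/'+sys.argv[1]+'c.png',np.hstack([cv2.resize(w[0],(400,300)),cv2.resize(w[1][100:220,220:380],(400,300))]))
E
python3 w2.py o1
```

```text
9.0833 [0.6168255  0.14875335 0.25752225] [[-0.997, 0.077, 0.001], [0.077, 0.997, -0.0], [-0.001, 0.0, -1.0]] [-0.48  0.57  0.33  1.51 -0.2   1.09  1.39] [ 0.40941501  0.51442054 -2.13763562] 0.041380165117172754
spacer top 4351 [0.61480307 0.14930731 0.2814345 ] [0.61578289 0.14942948 0.28099897] [0.04137925 0.04663277 0.01189355] ((6139.48095703125, 1489.7017822265625), 241.0050811767578)
top sp 84 [0.60095066 0.14582161 0.26861576] [0.61027362 0.14589087 0.26416286] [0.03418955 0.03172238 0.0363072 ]
side sp 148 [0.60442894 0.14269492 0.2661372 ] [0.61089148 0.14903936 0.26414022] [0.03565449 0.04613139 0.03668059]
```

View pics/o1c.png

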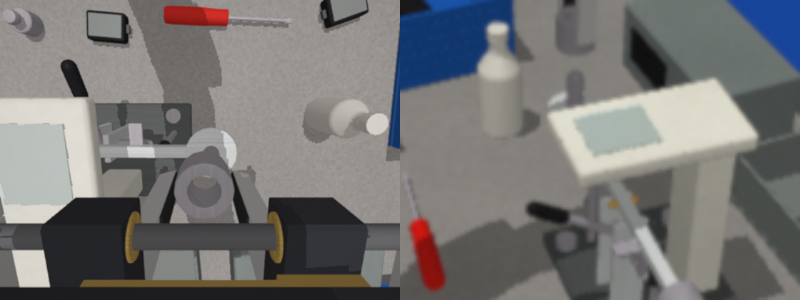

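>>> play_rows:
  series:
    - {"claw": 0.3, "dx": 2.5, "dy": 0.4, "dz": 0, "rx": 0, "ry": 0, "rz": 0}
    - {"claw": 0.3, "dx": 2.5, "dy": 0.4, "dz": 0, "rx": 0, "ry": 0, "rz": 0}
    - {"claw": 0.3, "dx": 0, "dy": 0, "dz": 0, "rx": 0, "ry": 0, "rz": 0}
    - {"claw": 0.3, "dx": 0, "dy": 0, "dz": 0, "rx": 0, "ry": 0, "rz": 0}
    - {"claw": 0.3, "dx": 0, "dy": 0, "dz": 0, "rx": 0, "ry": 0, "rz": 0}

```text
t: 9.65
ee_pos: [0.6658, 0.1571, 0.2567]
tcp_rot: [-0.12, -3.139, 0.0]
force: [-0.1, -0.1, -3.1]
opening: 0.0414
grasp_force: 15.0
```

```bash
python3 w2.py o2 | head -2
python3 - <<'E'
from m import *
st=bot.get_state();p=bot.get_image('wrist');e=st['ee_pos']
c=cloud(p,np.ones((420,560),bool),st);np.save('c.npy',c);print(e)
k=c[np.hypot(c[:,0]-.617,c[:,1]-.157)<.045]
a=k[(k[:,2]>.197)&(k[:,2]<.210)];print('post',len(a),a.mean(0),(a.min(0)+a.max(0))/2,np.ptp(a,0),cv2.minEnclosingCircle((a[:,:2]*1e4).astype(np.float32)))
b=k[(k[:,2]>.156)&(k[:,2]<.163)];print('pan',len(b),b.mean(0),(b.min(0)+b.max(0))/2,np.ptp(b,0),cv2.minEnclosingCircle((b[:,:2]*1e4).astype(np.float32)))
q=np.hypot(c[:,0]-e[0],c[:,1]-e[1]); 
s=c[(q<.03)&(abs(c[:,2]-e[2]-.0235)<.0025)];print('sp',len(s),(s.min(0)+s.max(0))/2,np.ptp(s,0),np.percentile(s[:,2],[5,50,95]))
for n in('seat','spacer'):
  for d in bot.tip_of(p,n):
    u=np.array(d['uv']);print(n,d['conf'],u,proj(p,[.617,.157,.159],st),proj(p,e+[0,0,-.0125],st))
print(proj(p,[[.617,.157,.204]],st))
v=p['image'][:,:,::-1].copy();cv2.imwrite('pics/o2w.png',v[140:380,180:400].repeat(2,0).repeat(2,1))
E
```

```text
9.65 [0.66584539 0.1570956  0.25666414] [[-0.997, 0.076, -0.0], [0.076, 0.997, -0.0], [0.0, -0.0, -1.0]] [-0.45  0.66  0.32  1.35 -0.21  1.17  1.39] [-0.0718523  -0.12745514 -3.06819815] 0.04136295560174695
spacer top 4364 [0.66387313 0.15762544 0.28054344] [0.66504346 0.1577456  0.28014884] [0.04167476 0.04695459 0.01196823] ((6631.71826171875, 1573.1204833984375), 241.9446563720703)
[0.66561133 0.15735094 0.25685676]
post 591 [0.61942445 0.15684192 0.20485001] [0.61999408 0.15665978 0.20272601] [0.01853181 0.01842781 0.01136332] ((6199.30419921875, 1565.4356689453125), 94.13003540039062)
pan 3731 [0.61852459 0.15363711 0.16153397] [0.61999333 0.14935611 0.1595097 ] [0.05961749 0.07445165 0.00697434] ((6191.03369140625, 1491.5888671875), 374.56207275390625)
sp 3971 [0.66471938 0.1579142  0.28035191] [0.04133291 0.05723496 0.00498735] [0.27922514 0.28113579 0.28225327]
seat 0.7 [278.2 156.7] [[279.7176072  152.01924726]] [[284.6461376  244.87517774]]
spacer 0.57 [283.8 249.5] [[279.7176072  152.01924726]] [[284.6461376  244.87517774]]
[[278.64509732 156.62096982]]
```

View pics/o2w.png

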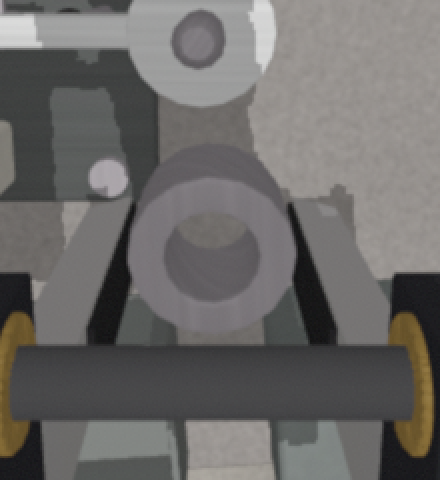

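>>> play_rows:
  series:
    - {"claw": 0.3, "dx": -2, "dy": 0, "dz": 0, "rx": 0, "ry": 0, "rz": 0}
    - {"claw": 0.3, "dx": -2.5, "dy": -0.1, "dz": 0, "rx": 0, "ry": 0, "rz": 0}
    - {"claw": 0.3, "dx": 0, "dy": 0, "dz": -1.5, "rx": 0, "ry": 0, "rz": 0}
    - {"claw": 0.3, "dx": 0, "dy": 0, "dz": -1.5, "rx": 0, "ry": 0, "rz": 0}
    - {"claw": 0.3, "dx": 0, "dy": 0, "dz": -0.4, "rx": 0, "ry": 0, "rz": 0}
    - {"claw": 0.3, "dx": 0, "dy": 0, "dz": 0, "rx": 0, "ry": 0, "rz": 0}
    - {"claw": 0.3, "dx": 0, "dy": 0, "dz": 0, "rx": 0, "ry": 0, "rz": 0}
    - {"claw": 0.3, "dx": 0, "dy": 0, "dz": 0, "rx": 0, "ry": 0, "rz": 0}
    - {"claw": 0.3, "dx": 0, "dy": 0, "dz": 0, "rx": 0, "ry": 0, "rz": 0}

```text
t: 10.7
ee_pos: [0.622, 0.1564, 0.2232]
tcp_rot: [0.119, 3.138, 0.001]
force: [-0.3, -0.5, -2.2]
opening: 0.0413
grasp_force: 15.0
```

Run:
```python
from m import *
for i in range(3):
    st=bot.get_state();p=bot.get_image('wrist');print(st['ee_pos'],R.from_rotvec(st['tcp_rot']).as_matrix()[:,2].round(4))
e=st['ee_pos'];c=cloud(p,np.ones((420,560),bool),st)
q=np.hypot(c[:,0]-e[0],c[:,1]-e[1])
for lo,hi in((.197,.208),(.156,.163)):
    a=c[(q<.04)&(c[:,2]>lo)&(c[:,2]<hi)];print(len(a),a.min(0) if len(a) else'',a.max(0) if len(a) else'')
v=p['image'][:,:,::-1];cv2.imwrite('pics/o3w.png',cv2.resize(v[140:320,180:400],(733,600),interpolation=cv2.INTER_CUBIC))
print(proj(p,e+[-.0008,.0005,.0235],st),proj(p,e+[-.0008,.0005,-.0125],st),proj(p,[.62,.1567,.2045],st))
```

```text
[0.62201105 0.15642141 0.22318317] [ 1.5e-03  3.0e-04 -1.0e+00]
[0.62190131 0.1563777  0.22307901] [ 1.3e-03  3.0e-04 -1.0e+00]
[0.62175443 0.15643636 0.22293211] [ 1.e-03  3.e-04 -1.e+00]
73 [0.62346881 0.15072806 0.20076626] [0.62903622 0.16184934 0.2078768 ]
2864 [0.59000563 0.1166417  0.15603405] [0.6495474  0.18670724 0.16299903]
[[285.39113554 267.68200801]] [[285.38239758 243.50914682]] [[284.87169168 238.83968283]]
```

View pics/o3w.png

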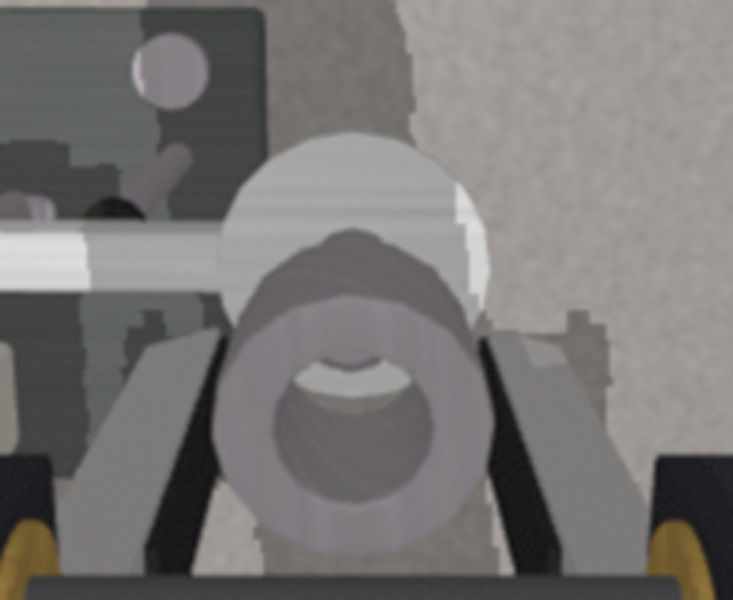

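>>> play_rows:
  series:
    - {"claw": 0.3, "dx": -0.13, "dy": 0.02, "dz": 0, "rx": 0, "ry": 0, "rz": 0}
    - {"claw": 0.3, "dx": 0, "dy": 0, "dz": -0.2, "rx": 0, "ry": 0, "rz": 0}
    - {"claw": 0.3, "dx": 0, "dy": 0, "dz": -0.2, "rx": 0, "ry": 0, "rz": 0}
    - {"claw": 0.3, "dx": 0, "dy": 0, "dz": -0.2, "rx": 0, "ry": 0, "rz": 0}
    - {"claw": 0.3, "dx": 0, "dy": 0, "dz": -0.1, "rx": 0, "ry": 0, "rz": 0}
    - {"claw": 0.3, "dx": 0, "dy": 0, "dz": -0.1, "rx": 0, "ry": 0, "rz": 0}
    - {"claw": 0.3, "dx": 0, "dy": 0, "dz": 0, "rx": 0, "ry": 0, "rz": 0}
    - {"claw": 0.3, "dx": 0, "dy": 0, "dz": 0, "rx": 0, "ry": 0, "rz": 0}
    - {"claw": 0.3, "dx": 0, "dy": 0, "dz": 0, "rx": 0, "ry": 0, "rz": 0}

```text
t: 11.6
ee_pos: [0.6201, 0.1566, 0.2144]
tcp_rot: [0.119, 3.139, 0.0]
force: [0.0, 0.2, -2.3]
opening: 0.0408
grasp_force: 15.0
```

>>> play_rows:
  series:
    - {"claw": 0.3, "dx": 0, "dy": 0, "dz": -0.1, "rx": 0, "ry": 0, "rz": 0}
    - {"claw": 0.3, "dx": 0, "dy": 0, "dz": -0.1, "rx": 0, "ry": 0, "rz": 0}
    - {"claw": 0.3, "dx": 0, "dy": 0, "dz": 0, "rx": 0, "ry": 0, "rz": 0}
    - {"claw": 0.3, "dx": 0, "dy": 0, "dz": 0, "rx": 0, "ry": 0, "rz": 0}

```text
t: 11.93
ee_pos: [0.6199, 0.1566, 0.2122]
tcp_rot: [-0.119, -3.139, 0.0]
force: [0.3, 0.5, -3.6]
opening: 0.0412
grasp_force: 15.0
```

>>> play_rows:
  series:
    - {"claw": 0.3, "dx": 0, "dy": 0, "dz": -0.1, "rx": 0, "ry": 0, "rz": 0}
    - {"claw": 0.3, "dx": 0, "dy": 0, "dz": -0.1, "rx": 0, "ry": 0, "rz": 0}
    - {"claw": 0.3, "dx": 0, "dy": 0, "dz": -0.1, "rx": 0, "ry": 0, "rz": 0}
    - {"claw": 0.3, "dx": 0, "dy": 0, "dz": 0, "rx": 0, "ry": 0, "rz": 0}
    - {"claw": 0.3, "dx": 0, "dy": 0, "dz": 0, "rx": 0, "ry": 0, "rz": 0}

```text
t: 12.35
ee_pos: [0.6199, 0.1566, 0.2092]
tcp_rot: [-0.119, -3.139, 0.0]
force: [-0.0, -0.1, -2.4]
opening: 0.0412
grasp_force: 15.0
```

>>> play_rows:
  series:
    - {"claw": 0.3, "dx": 0, "dy": 0, "dz": -0.2, "rx": 0, "ry": 0, "rz": 0}
    - {"claw": 0.3, "dx": 0, "dy": 0, "dz": -0.2, "rx": 0, "ry": 0, "rz": 0}
    - {"claw": 0.3, "dx": 0, "dy": 0, "dz": -0.2, "rx": 0, "ry": 0, "rz": 0}
    - {"claw": 0.3, "dx": 0, "dy": 0, "dz": 0, "rx": 0, "ry": 0, "rz": 0}
    - {"claw": 0.3, "dx": 0, "dy": 0, "dz": 0, "rx": 0, "ry": 0, "rz": 0}

```text
t: 12.77
ee_pos: [0.6198, 0.1566, 0.2031]
tcp_rot: [-0.119, -3.139, 0.0]
force: [0.1, 0.4, -2.6]
opening: 0.0409
grasp_force: 15.0
```

>>> play_rows:
  series:
    - {"claw": 0.3, "dx": 0, "dy": 0, "dz": -0.3, "rx": 0, "ry": 0, "rz": 0}
    - {"claw": 0.3, "dx": 0, "dy": 0, "dz": -0.3, "rx": 0, "ry": 0, "rz": 0}
    - {"claw": 0.3, "dx": 0, "dy": 0, "dz": -0.3, "rx": 0, "ry": 0, "rz": 0}
    - {"claw": 0.3, "dx": 0, "dy": 0, "dz": -0.3, "rx": 0, "ry": 0, "rz": 0}
    - {"claw": 0.3, "dx": 0, "dy": 0, "dz": -0.3, "rx": 0, "ry": 0, "rz": 0}
    - {"claw": 0.3, "dx": 0, "dy": 0, "dz": -0.3, "rx": 0, "ry": 0, "rz": 0}
    - {"claw": 0.3, "dx": 0, "dy": 0, "dz": -0.3, "rx": 0, "ry": 0, "rz": 0}
    - {"claw": 0.3, "dx": 0, "dy": 0, "dz": -0.3, "rx": 0, "ry": 0, "rz": 0}
    - {"claw": 0.3, "dx": 0, "dy": 0, "dz": -0.2, "rx": 0, "ry": 0, "rz": 0}
    - {"claw": 0.3, "dx": 0, "dy": 0, "dz": 0, "rx": 0, "ry": 0, "rz": 0}
    - {"claw": 0.3, "dx": 0, "dy": 0, "dz": 0, "rx": 0, "ry": 0, "rz": 0}

```text
t: 13.68
ee_pos: [0.62, 0.1566, 0.1772]
tcp_rot: [-0.119, -3.139, 0.0]
force: [0.6, -0.0, -3.4]
opening: 0.0415
grasp_force: 15.0
```

>>> play_rows:
  series:
    - {"claw": 0.3, "dx": 0, "dy": 0, "dz": -0.1, "rx": 0, "ry": 0, "rz": 0}
    - {"claw": 0.3, "dx": 0, "dy": 0, "dz": -0.1, "rx": 0, "ry": 0, "rz": 0}
    - {"claw": 0.3, "dx": 0, "dy": 0, "dz": -0.1, "rx": 0, "ry": 0, "rz": 0}
    - {"claw": 0.3, "dx": 0, "dy": 0, "dz": 0, "rx": 0, "ry": 0, "rz": 0}
    - {"claw": 0.3, "dx": 0, "dy": 0, "dz": 0, "rx": 0, "ry": 0, "rz": 0}

```text
t: 14.1
ee_pos: [0.6199, 0.1566, 0.1743]
tcp_rot: [-0.119, -3.139, -0.0]
force: [0.6, -0.1, -3.0]
opening: 0.0415
grasp_force: 15.0
```

>>> play_rows:
  series:
    - {"claw": 0.3, "dx": 0, "dy": 0, "dz": -0.07, "rx": 0, "ry": 0, "rz": 0}
    - {"claw": 0.3, "dx": 0, "dy": 0, "dz": -0.07, "rx": 0, "ry": 0, "rz": 0}
    - {"claw": 0.3, "dx": 0, "dy": 0, "dz": 0, "rx": 0, "ry": 0, "rz": 0}
    - {"claw": 0.3, "dx": 0, "dy": 0, "dz": 0, "rx": 0, "ry": 0, "rz": 0}

```text
t: 14.43
ee_pos: [0.6201, 0.1567, 0.1731]
tcp_rot: [0.119, 3.139, 0.0]
force: [-0.2, -0.1, -0.8]
opening: 0.0412
grasp_force: 15.0
```

>>> play_rows:
  series:
    - {"claw": 0.05, "dx": 0, "dy": 0, "dz": 0, "rx": 0, "ry": 0, "rz": 0}
    - {"claw": -0.1, "dx": 0, "dy": 0, "dz": 0, "rx": 0, "ry": 0, "rz": 0}
    - {"claw": -0.25, "dx": 0, "dy": 0, "dz": 0, "rx": 0, "ry": 0, "rz": 0}
    - {"claw": -0.3, "dx": 0, "dy": 0, "dz": 0, "rx": 0, "ry": 0, "rz": 0}
    - {"claw": -0.3, "dx": 0, "dy": 0, "dz": 0, "rx": 0, "ry": 0, "rz": 0}
    - {"claw": -0.3, "dx": 0, "dy": 0, "dz": 0, "rx": 0, "ry": 0, "rz": 0}

```text
t: 14.93
ee_pos: [0.62, 0.1566, 0.173]
tcp_rot: [0.119, 3.139, 0.0]
force: [-0.2, 0.9, -0.3]
opening: 0.0611
grasp_force: 0.0
```

>>> play_rows:
  series:
    - {"claw": -0.3, "dx": 0, "dy": 0, "dz": 0.5, "rx": 0, "ry": 0, "rz": 0}
    - {"claw": -0.3, "dx": 0, "dy": 0, "dz": 1, "rx": 0, "ry": 0, "rz": 0}
    - {"claw": -0.3, "dx": 0, "dy": 0, "dz": 2, "rx": 0, "ry": 0, "rz": 0}
    - {"claw": -0.3, "dx": 0, "dy": 0, "dz": 2.5, "rx": 0, "ry": 0, "rz": 0}
    - {"claw": -0.3, "dx": 0, "dy": 0, "dz": 3, "rx": 0, "ry": 0, "rz": 0}
    - {"claw": -0.3, "dx": 0, "dy": 0, "dz": 3, "rx": 0, "ry": 0, "rz": 0}
    - {"claw": -0.3, "dx": 0, "dy": 0, "dz": 1, "rx": 0, "ry": 0, "rz": 0}
    - {"claw": -0.3, "dx": 0, "dy": 0, "dz": 0, "rx": 0, "ry": 0, "rz": 0}

```text
t: 15.6
ee_pos: [0.622, 0.1567, 0.307]
tcp_rot: [0.119, 3.133, 0.003]
force: [0.2, -0.1, 0.2]
opening: 0.0612
grasp_force: 0.0
```

Run:
```python
from m import *
st=bot.get_state();print(st['t'],st['ee_pos'])
Rc=R.from_euler('z',-.075).as_matrix();o=np.array([.606,.0074,0])
for n in('top','side'):
    p=bot.get_image(n);c=(cloud(p,np.ones((420,560),bool))-o)@Rc
    a=c[(np.hypot(c[:,0],c[:,1]-.15)<.024)&(c[:,2]>.165)];print(n,len(a),np.percentile(a[:,2],[5,50,95]),(a.min(0)+a.max(0))/2)
    h=c[(abs(c[:,1])<.012)&(c[:,0]<-.066)&(c[:,0]>-.125)&(c[:,2]>.04)&(c[:,2]<.21)]
    if len(h):print('handle',len(h),h.mean(0),np.polyfit(h[:,0],h[:,2],1),h.min(0),h.max(0))
    for d in bot.tip_of(p,'lever_grip')[:1]:
        for th in(0,.1):
            P=o+Rc@np.array([-.095*np.cos(.611-th),0,.105+.095*np.sin(.611-th)]);print(d['conf'],d['uv'],proj(p,P),P)
```

```text
15.6 [0.62195306 0.15672787 0.30696843]
top 920 [0.18532795 0.72113849 0.73281466] [9.38259643e-05 1.50165763e-01 4.50974506e-01]
handle 79 [-0.08451174  0.00091333  0.16578288] [-0.47290909  0.12581651] [-0.101293   -0.00671455  0.1514866 ] [-0.06704252  0.00874043  0.17630844]
0.59 [261.3, 218.3] [[262.72137419 217.73420453]] [0.52840664 0.01323044 0.15950025]
0.59 [261.3, 218.3] [[262.62989829 220.25533453]] [0.52336864 0.013609   0.15145973]
side 246 [0.17594928 0.1938751  0.45492015] [-0.00209114  0.15025762  0.31645229]
handle 96 [-0.08399998 -0.00394243  0.16268121] [-0.5152169  0.119403 ] [-0.10153713 -0.00954776  0.14667858] [-0.06609165  0.00529255  0.17350856]
0.57 [279.6, 183.6] [[279.3811632  184.34170597]] [0.52840664 0.01323044 0.15950025]
0.57 [279.6, 183.6] [[277.46974445 187.20113103]] [0.52336864 0.013609   0.15145973]
```

>>> play_rows:
  series:
    - {"claw": -0.1, "dx": -2, "dy": 0, "dz": 0, "rx": 0, "ry": 0, "rz": 0}
    - {"claw": 0.15, "dx": -3, "dy": 0, "dz": 0, "rx": 0, "ry": 0, "rz": 0}
    - {"claw": 0.15, "dx": -3, "dy": 0, "dz": 0, "rx": 0, "ry": 0, "rz": 0}
    - {"claw": 0.15, "dx": -3, "dy": -1, "dz": 0, "rx": 0, "ry": 0, "rz": 0}
    - {"claw": 0.15, "dx": -2.5, "dy": -2, "dz": 0, "rx": 0, "ry": 0, "rz": 0}
    - {"claw": 0.15, "dx": -1, "dy": -2.5, "dz": 0, "rx": -0.006, "ry": -0.08, "rz": 0}
    - {"claw": 0.15, "dx": 0, "dy": -2.5, "dz": 0, "rx": -0.006, "ry": -0.08, "rz": 0}
    - {"claw": 0.15, "dx": 0, "dy": -2, "dz": 0, "rx": -0.006, "ry": -0.08, "rz": 0}
    - {"claw": 0.15, "dx": 0, "dy": -2, "dz": 0, "rx": -0.006, "ry": -0.08, "rz": 0}
    - {"claw": 0.15, "dx": 0, "dy": -1.5, "dz": -0.5, "rx": -0.006, "ry": -0.08, "rz": 0}
    - {"claw": 0.15, "dx": 0, "dy": -0.5, "dz": -1, "rx": -0.006, "ry": -0.08, "rz": 0}
    - {"claw": 0.15, "dx": 0, "dy": 0, "dz": -1.5, "rx": -0.006, "ry": -0.08, "rz": 0}
    - {"claw": 0.15, "dx": 0, "dy": 0, "dz": -1.5, "rx": -0.006, "ry": -0.08, "rz": 0}
    - {"claw": 0.15, "dx": 0, "dy": 0, "dz": -1.5, "rx": -0.004, "ry": -0.056, "rz": 0}
    - {"claw": 0.15, "dx": 0, "dy": 0, "dz": -1, "rx": 0, "ry": 0, "rz": 0}
    - {"claw": 0.15, "dx": 0, "dy": 0, "dz": 0, "rx": 0, "ry": 0, "rz": 0}
    - {"claw": 0.15, "dx": 0, "dy": 0, "dz": 0, "rx": 0, "ry": 0, "rz": 0}
    - {"claw": 0.15, "dx": 0, "dy": 0, "dz": 0, "rx": 0, "ry": 0, "rz": 0}

```text
t: 17.3
ee_pos: [0.4733, -0.0013, 0.2633]
tcp_rot: [0.118, 2.618, -0.096]
force: [0.3, 0.0, -0.1]
opening: 0.0396
grasp_force: 0.0
```

```bash
cat > g.py <<'E'
from m import *
Rc=R.from_euler('z',-.075).as_matrix();o=np.array([.606,.0074,0])
def rep():
    st=bot.get_state();M=Rc.T@R.from_rotvec(st['tcp_rot']).as_matrix();e=(st['ee_pos']-o)@Rc
    print('t',round(st['t'],2),'tcp comp',(e*1000).round(1),'grasp comp',((e-.019*M[:,2])*1000).round(1),'lean',np.degrees(np.arctan2(M[0,2],-M[2,2])).round(1),'zax',M[:,2].round(3),'yax',M[:,1].round(3),'q',st['joint_positions'].round(2),'F',np.round(st['force'],1),'op',st['opening'])
    return st
E
python3 - <<'E'
from g import *
st=rep();p=bot.get_image('wrist');save(p,'l1')
c=(cloud(p,np.ones((420,560),bool),st)-o)@Rc
h=c[(abs(c[:,1])<.015)&(c[:,0]<-.05)&(c[:,0]>-.125)&(c[:,2]>.1)&(c[:,2]<.2)]
for x in(-.095,-.085,-.075): 
    s=h[abs(h[:,0]-x)<.003]
    if len(s):print(x,len(s),s.min(0),s.max(0),s.mean(0))
for d in bot.tip_of(p,'lever_grip')[:2]:print(d['conf'],d['uv'],proj(p,o+Rc@np.array([-.0785,0,.158]),st))
E
```

```text
t 17.3 tcp comp [-131.7  -18.6  263.3] grasp comp [-141.1  -17.6  279.7] lean 29.9 zax [ 0.497 -0.054 -0.866] yax [ 0.028  0.999 -0.046] q [-0.28  0.1   0.08  2.39  0.86  0.24  0.48] F [ 0.3  0.  -0.1] op 0.03960492106866786
-0.095 168 [-0.09798856 -0.00670576  0.16221834] [-0.09209056  0.00823118  0.17598874] [-0.0953338   0.00040174  0.17152646]
-0.085 37 [-0.08774384 -0.00743787  0.16151716] [-0.08223861  0.00795637  0.17360738] [-0.08510928  0.00019564  0.17006339]
-0.075 36 [-0.07772038 -0.00738303  0.15685785] [-0.07227278  0.0077012   0.16676758] [-0.07473004 -0.00025969  0.16352103]
0.78 [316.9, 196.5] [[313.43373095 198.45327132]]
```

View pics/l1.png

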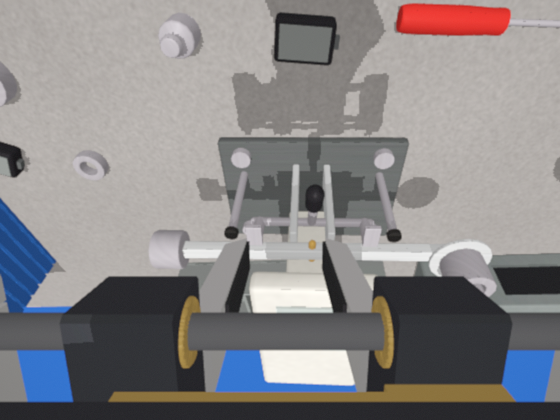

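>>> play_rows:
  series:
    - {"claw": 0.15, "dx": 0.5, "dy": 0.6, "dz": -1, "rx": 0.02, "ry": 0, "rz": 0.01}
    - {"claw": 0.15, "dx": 0.5, "dy": 0.6, "dz": -1.5, "rx": 0.02, "ry": 0, "rz": 0.01}
    - {"claw": 0.15, "dx": 0.5, "dy": 0.6, "dz": -1.5, "rx": 0.02, "ry": 0, "rz": 0.01}
    - {"claw": 0.15, "dx": 0, "dy": 0, "dz": -1.5, "rx": 0, "ry": 0, "rz": 0}
    - {"claw": 0.15, "dx": 0, "dy": 0, "dz": 0, "rx": 0, "ry": 0, "rz": 0}
    - {"claw": 0.15, "dx": 0, "dy": 0, "dz": 0, "rx": 0, "ry": 0, "rz": 0}

```text
t: 17.9
ee_pos: [0.4822, 0.0072, 0.2247]
tcp_rot: [0.104, 2.625, -0.056]
force: [0.1, 0.0, 0.2]
opening: 0.0399
grasp_force: 0.0
```

```bash
python3 -c "
from g import *
rep()"
```

```text
t 17.9 tcp comp [-123.4   -9.5  224.7] grasp comp [-132.7   -9.   241.3] lean 29.5 zax [ 0.492 -0.023 -0.87 ] yax [ 0.01   1.    -0.021] q [ 0.12  0.21 -0.37  2.42  1.46  0.25 -0.12] F [0.1 0.  0.2] op 0.0398698483755945
```

>>> play_rows:
  series:
    - {"claw": 0.15, "dx": 0.8, "dy": 0.5, "dz": 0, "rx": 0.012, "ry": 0, "rz": 0.005}
    - {"claw": 0.15, "dx": 0.8, "dy": 0.4, "dz": 0, "rx": 0.012, "ry": 0, "rz": 0.005}
    - {"claw": 0.15, "dx": 0.5, "dy": 0, "dz": -0.5, "rx": 0, "ry": 0, "rz": 0}
    - {"claw": 0.15, "dx": 0.5, "dy": 0, "dz": -1, "rx": 0, "ry": 0, "rz": 0}
    - {"claw": 0.15, "dx": 0, "dy": 0, "dz": -1, "rx": 0, "ry": 0, "rz": 0}
    - {"claw": 0.15, "dx": 0, "dy": 0, "dz": 0, "rx": 0, "ry": 0, "rz": 0}
    - {"claw": 0.15, "dx": 0, "dy": 0, "dz": 0, "rx": 0, "ry": 0, "rz": 0}

```text
t: 18.48
ee_pos: [0.5083, 0.0169, 0.2002]
tcp_rot: [0.098, 2.626, -0.021]
force: [0.2, -1.0, -0.2]
opening: 0.0401
grasp_force: 0.0
```

```bash
python3 -c "
from g import *
rep()"
```

```text
t 18.48 tcp comp [-98.1   2.2 200.2] grasp comp [-107.5    2.1  216.8] lean 29.4 zax [ 0.491  0.003 -0.871] yax [-0.001  1.     0.003] q [ 0.18  0.31 -0.45  2.4   1.73  0.28 -0.38] F [ 0.2 -1.  -0.2] op 0.04005630336028066
```

>>> play_rows:
  series:
    - {"claw": 0.15, "dx": 0.45, "dy": -0.08, "dz": -0.9, "rx": 0, "ry": -0.02, "rz": 0}
    - {"claw": 0.15, "dx": 0.5, "dy": -0.08, "dz": -1, "rx": 0, "ry": -0.02, "rz": 0}
    - {"claw": 0.15, "dx": 0.5, "dy": -0.08, "dz": -1, "rx": 0, "ry": -0.02, "rz": 0}
    - {"claw": 0.15, "dx": 0.5, "dy": -0.08, "dz": -1, "rx": 0, "ry": -0.02, "rz": 0}
    - {"claw": 0.15, "dx": 0.5, "dy": -0.08, "dz": -1, "rx": 0, "ry": 0, "rz": 0}
    - {"claw": 0.15, "dx": 0.45, "dy": -0.04, "dz": -0.9, "rx": 0, "ry": 0, "rz": 0}
    - {"claw": 0.15, "dx": 0, "dy": 0, "dz": 0, "rx": 0, "ry": 0, "rz": 0}
    - {"claw": 0.15, "dx": 0, "dy": 0, "dz": 0, "rx": 0, "ry": 0, "rz": 0}

```text
t: 19.15
ee_pos: [0.5389, 0.0118, 0.1427]
tcp_rot: [0.098, 2.549, -0.019]
force: [-0.4, 0.4, 0.4]
opening: 0.0401
grasp_force: 0.0
```

Run:
```python
from g import *
st=rep();p=bot.get_image('wrist');save(p,'l2');q=bot.get_image('side');save(q,'l2s')
w=cv2.resize(cv2.imread('pics/l2.png'),(400,300));s=cv2.resize(cv2.imread('pics/l2s.png')[110:260,220:420],(400,300));cv2.imwrite('pics/l2c.png',np.hstack([w,s]))
for d in bot.tip_of(p,'lever_grip')[:2]:print(d['conf'],d['uv'],proj(p,o+Rc@np.array([-.0785,0,.158]),st),proj(p,st['ee_pos']-.019*R.from_rotvec(st['tcp_rot']).as_matrix()[:,2],st))
```

```text
t 19.15 tcp comp [-67.2  -0.6 142.7] grasp comp [-77.8  -0.8 158.5] lean 33.9 zax [ 0.557  0.007 -0.83 ] yax [-0.     1.     0.008] q [ 0.38  0.58 -0.77  2.46  2.16  0.65 -0.79] F [-0.4  0.4  0.4] op 0.040050009581193036
0.65 [287.4, 264.4] [[286.17445494 263.58003478]] [[284.67834892 265.1384615 ]]
```

View pics/l2c.png

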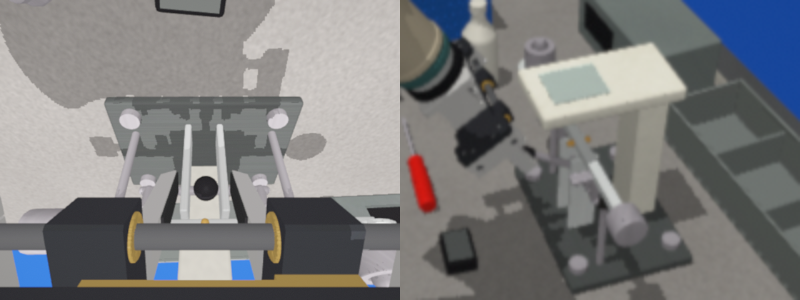

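>>> play_rows:
  newtons: 12
  series:
    - {"claw": 0.8, "dx": 0, "dy": 0.05, "dz": 0, "rx": 0, "ry": 0, "rz": 0}
    - {"claw": 0.8, "dx": 0, "dy": 0, "dz": 0, "rx": 0, "ry": 0, "rz": 0}
    - {"claw": 0.8, "dx": 0, "dy": 0, "dz": 0, "rx": 0, "ry": 0, "rz": 0}
    - {"claw": 0.8, "dx": 0, "dy": 0, "dz": 0, "rx": 0, "ry": 0, "rz": 0}
    - {"claw": 0.8, "dx": 0, "dy": 0, "dz": 0, "rx": 0, "ry": 0, "rz": 0}
    - {"claw": 0.8, "dx": 0, "dy": 0, "dz": 0, "rx": 0, "ry": 0, "rz": 0}

```text
t: 19.8
ee_pos: [0.5392, 0.0128, 0.1429]
tcp_rot: [0.099, 2.547, -0.017]
force: [-2.2, 0.1, 3.5]
opening: 0.0154
grasp_force: 12.0
```

```bash
cat > arc.py <<'E'
from g import *
st=rep();M=Rc.T@R.from_rotvec(st['tcp_rot']).as_matrix();g=(st['ee_pos']-o)@Rc-.019*M[:,2]
v=g-[0,0,.105];r=np.hypot(v[0],v[2]);a=np.arctan2(v[2],-v[0]);print('r',r*1000,'lever',.611-a)
import sys
step=float(sys.argv[1]);n=int(sys.argv[2]);pr=g
for i in range(1,n+1):
    b=a-step*i;t=np.array([-r*np.cos(b),0,.105+r*np.sin(b)]);t[1]=g[1]*(1-i/n)
    d=Rc@(t-pr)*100;pr=t;print('lev %.2f'%(.611-b),d.round(2))
E
python3 arc.py 0.04 26
```

```text
t 19.8 tcp comp [-67.    0.3 142.9] grasp comp [-77.6   0.2 158.7] lean 34.0 zax [ 0.559  0.008 -0.829] yax [-0.001  1.     0.01 ] q [ 0.38  0.58 -0.77  2.46  2.17  0.66 -0.8 ] F [-2.2  0.1  3.5] op 0.015408648409529135
r 94.38113800203432 lever 0.006248783483188358
lev 0.05 [-0.21  0.01 -0.31]
lev 0.09 [-0.2   0.01 -0.32]
lev 0.13 [-0.18  0.01 -0.33]
lev 0.17 [-0.17  0.01 -0.34]
lev 0.21 [-0.16  0.01 -0.34]
lev 0.25 [-0.14  0.01 -0.35]
lev 0.29 [-0.13  0.01 -0.36]
lev 0.33 [-0.11  0.01 -0.36]
lev 0.37 [-0.1   0.01 -0.36]
lev 0.41 [-0.08  0.01 -0.37]
lev 0.45 [-0.07  0.   -0.37]
lev 0.49 [-0.05  0.   -0.37]
lev 0.53 [-0.04  0.   -0.38]
lev 0.57 [-0.02  0.   -0.38]
lev 0.61 [-0.01 -0.   -0.38]
lev 0.65 [ 0.01 -0.   -0.38]
lev 0.69 [ 0.02 -0.   -0.38]
lev 0.73 [ 0.04 -0.   -0.38]
lev 0.77 [ 0.05 -0.   -0.37]
lev 0.81 [ 0.07 -0.01 -0.37]
lev 0.85 [ 0.08 -0.01 -0.37]
lev 0.89 [ 0.09 -0.01 -0.37]
lev 0.93 [ 0.11 -0.01 -0.36]
lev 0.97 [ 0.12 -0.01 -0.36]
lev 1.01 [ 0.14 -0.01 -0.35]
lev 1.05 [ 0.15 -0.01 -0.35]
```

>>> play_rows:
  series:
    - {"claw": 0.8, "dx": -0.1, "dy": 0.01, "dz": -0.15, "rx": 0, "ry": 0, "rz": 0}
    - {"claw": 0.8, "dx": -0.2, "dy": 0.01, "dz": -0.31, "rx": 0, "ry": 0, "rz": 0}
    - {"claw": 0.8, "dx": -0.19, "dy": 0.01, "dz": -0.32, "rx": 0, "ry": 0, "rz": 0}
    - {"claw": 0.8, "dx": -0.18, "dy": 0.01, "dz": -0.33, "rx": 0, "ry": 0, "rz": 0}
    - {"claw": 0.8, "dx": -0.16, "dy": 0.01, "dz": -0.34, "rx": 0, "ry": 0, "rz": 0}
    - {"claw": 0.8, "dx": -0.15, "dy": 0.01, "dz": -0.35, "rx": 0, "ry": 0, "rz": 0}
    - {"claw": 0.8, "dx": 0, "dy": 0, "dz": 0, "rx": 0, "ry": 0, "rz": 0}
    - {"claw": 0.8, "dx": 0, "dy": 0, "dz": 0, "rx": 0, "ry": 0, "rz": 0}

```text
t: 20.47
ee_pos: [0.5358, 0.013, 0.1258]
tcp_rot: [0.103, 2.559, -0.017]
force: [-2.9, -2.0, -1.4]
opening: 0.0153
grasp_force: 12.0
```

```bash
python3 arc.py 0.04 1
```

```text
t 20.47 tcp comp [-70.4   0.4 125.8] grasp comp [-80.9   0.2 141.7] lean 33.3 zax [ 0.548  0.007 -0.836] yax [0.003 1.    0.01 ] q [ 0.58  0.81 -1.18  2.47  1.98  0.97 -0.58] F [-2.9 -2.  -1.4] op 0.015313491867873289
r 88.78725865246844 lever 0.18526536468512989
lev 0.23 [-0.14 -0.01 -0.33]
```

>>> play_rows:
  series:
    - {"claw": 0.8, "dx": -0.05, "dy": 0.01, "dz": -0.1, "rx": 0, "ry": 0.03, "rz": 0}
    - {"claw": 0.8, "dx": -0.05, "dy": 0, "dz": -0.2, "rx": 0, "ry": 0.03, "rz": 0}
    - {"claw": 0.8, "dx": -0.05, "dy": 0, "dz": -0.3, "rx": 0, "ry": 0.03, "rz": 0}
    - {"claw": 0.8, "dx": -0.05, "dy": 0, "dz": -0.3, "rx": 0, "ry": 0.03, "rz": 0}
    - {"claw": 0.8, "dx": 0, "dy": 0, "dz": -0.3, "rx": 0, "ry": 0, "rz": 0}
    - {"claw": 0.8, "dx": 0, "dy": 0, "dz": 0, "rx": 0, "ry": 0, "rz": 0}
    - {"claw": 0.8, "dx": 0, "dy": 0, "dz": 0, "rx": 0, "ry": 0, "rz": 0}

```text
t: 21.05
ee_pos: [0.5338, 0.0131, 0.1145]
tcp_rot: [0.102, 2.678, -0.027]
force: [-4.5, -1.7, 0.5]
opening: 0.0157
grasp_force: 12.0
```

```bash
python3 arc.py 0.04 1
```

```text
t 21.05 tcp comp [-72.4   0.2 114.5] grasp comp [-80.9   0.3 131.5] lean 26.5 zax [ 0.446 -0.002 -0.895] yax [ 0.002  1.    -0.002] q [ 0.58  0.78 -1.13  2.37  1.78  0.84 -0.37] F [-4.5 -1.7  0.5] op 0.015706000406488955
r 85.14376364422591 lever 0.29479636627186573
lev 0.33 [-0.1  -0.02 -0.33]
```

>>> play_rows:
  series:
    - {"claw": 0.8, "dx": -0.1, "dy": 0, "dz": -0.2, "rx": 0, "ry": 0.015, "rz": 0}
    - {"claw": 0.8, "dx": -0.1, "dy": 0, "dz": -0.3, "rx": 0, "ry": 0.015, "rz": 0}
    - {"claw": 0.8, "dx": -0.1, "dy": 0, "dz": -0.3, "rx": 0, "ry": 0.015, "rz": 0}
    - {"claw": 0.8, "dx": -0.1, "dy": 0, "dz": -0.3, "rx": 0, "ry": 0.015, "rz": 0}
    - {"claw": 0.8, "dx": -0.05, "dy": 0, "dz": -0.3, "rx": 0, "ry": 0.015, "rz": 0}
    - {"claw": 0.8, "dx": -0.05, "dy": 0, "dz": -0.3, "rx": 0, "ry": 0.015, "rz": 0}
    - {"claw": 0.8, "dx": 0, "dy": 0, "dz": 0, "rx": 0, "ry": 0, "rz": 0}
    - {"claw": 0.8, "dx": 0, "dy": 0, "dz": 0, "rx": 0, "ry": 0, "rz": 0}

```text
t: 21.72
ee_pos: [0.5304, 0.0133, 0.0978]
tcp_rot: [0.104, 2.766, -0.031]
force: [0.0, -4.4, -3.1]
opening: 0.0159
grasp_force: 12.0
```

```bash
python3 arc.py 0.04 1
```

```text
t 21.72 tcp comp [-75.9   0.2  97.8] grasp comp [-82.8   0.4 115.5] lean 21.5 zax [ 0.366 -0.008 -0.931] yax [ 0.002  1.    -0.008] q [ 0.57  0.79 -1.1   2.3   1.65  0.8  -0.23] F [ 0.  -4.4 -3.1] op 0.015873349509813357
r 83.47055292520213 lever 0.48507500552860683
lev 0.53 [-0.04 -0.03 -0.33]
```

>>> play_rows:
  series:
    - {"claw": 0.8, "dx": -0.1, "dy": 0, "dz": -0.2, "rx": 0, "ry": 0.01, "rz": 0}
    - {"claw": 0.8, "dx": -0.1, "dy": 0, "dz": -0.3, "rx": 0, "ry": 0.01, "rz": 0}
    - {"claw": 0.8, "dx": -0.08, "dy": 0, "dz": -0.3, "rx": 0, "ry": 0.01, "rz": 0}
    - {"claw": 0.8, "dx": -0.05, "dy": 0, "dz": -0.3, "rx": 0, "ry": 0.01, "rz": 0}
    - {"claw": 0.8, "dx": 0, "dy": 0, "dz": -0.3, "rx": 0, "ry": 0.01, "rz": 0}
    - {"claw": 0.8, "dx": 0, "dy": 0, "dz": -0.3, "rx": 0, "ry": 0.01, "rz": 0}
    - {"claw": 0.8, "dx": 0, "dy": 0, "dz": -0.3, "rx": 0, "ry": 0, "rz": 0}
    - {"claw": 0.8, "dx": 0.05, "dy": 0, "dz": -0.3, "rx": 0, "ry": 0, "rz": 0}
    - {"claw": 0.8, "dx": 0.05, "dy": 0, "dz": -0.3, "rx": 0, "ry": 0, "rz": 0}
    - {"claw": 0.8, "dx": 0, "dy": 0, "dz": 0, "rx": 0, "ry": 0, "rz": 0}
    - {"claw": 0.8, "dx": 0, "dy": 0, "dz": 0, "rx": 0, "ry": 0, "rz": 0}

```text
t: 22.63
ee_pos: [0.5289, 0.0133, 0.0723]
tcp_rot: [0.104, 2.824, -0.035]
force: [1.9, -5.4, -2.2]
opening: 0.0154
grasp_force: 12.0
```

```bash
python3 arc.py 0.04 6
```

```text
t 22.63 tcp comp [-77.4   0.1  72.3] grasp comp [-83.3   0.4  90.3] lean 18.1 zax [ 0.311 -0.012 -0.95 ] yax [ 0.001  1.    -0.013] q [ 0.55  0.84 -1.07  2.27  1.61  0.81 -0.17] F [ 1.9 -5.4 -2.2] op 0.015431502167021077
r 84.54294979012725 lever 0.7855058680255539
lev 0.83 [ 0.06 -0.01 -0.33]
lev 0.87 [ 0.08 -0.01 -0.33]
lev 0.91 [ 0.09 -0.01 -0.33]
lev 0.95 [ 0.1  -0.01 -0.32]
lev 0.99 [ 0.12 -0.01 -0.32]
lev 1.03 [ 0.13 -0.02 -0.31]
```

>>> play_rows:
  series:
    - {"claw": 0.8, "dx": 0.03, "dy": 0, "dz": -0.2, "rx": 0, "ry": 0, "rz": 0}
    - {"claw": 0.8, "dx": 0.06, "dy": 0, "dz": -0.33, "rx": 0, "ry": 0, "rz": 0}
    - {"claw": 0.8, "dx": 0.08, "dy": 0, "dz": -0.33, "rx": 0, "ry": 0, "rz": 0}
    - {"claw": 0.8, "dx": 0.09, "dy": 0, "dz": -0.33, "rx": 0, "ry": 0, "rz": 0}
    - {"claw": 0.8, "dx": 0.1, "dy": 0, "dz": -0.33, "rx": 0, "ry": 0, "rz": 0}
    - {"claw": 0.8, "dx": 0.1, "dy": 0, "dz": -0.32, "rx": 0, "ry": 0, "rz": 0}
    - {"claw": 0.8, "dx": 0.1, "dy": 0, "dz": -0.2, "rx": 0, "ry": 0, "rz": 0}
    - {"claw": 0.8, "dx": 0, "dy": 0, "dz": 0, "rx": 0, "ry": 0, "rz": 0}
    - {"claw": 0.8, "dx": 0, "dy": 0, "dz": 0, "rx": 0, "ry": 0, "rz": 0}

```text
t: 23.38
ee_pos: [0.5344, 0.0129, 0.0518]
tcp_rot: [0.105, 2.824, -0.036]
force: [0.7, -5.2, -1.3]
opening: 0.0153
grasp_force: 12.0
```

```bash
python3 arc.py 0.04 1
```

```text
t 23.38 tcp comp [-71.8   0.1  51.8] grasp comp [-77.7   0.4  69.9] lean 18.1 zax [ 0.311 -0.013 -0.95 ] yax [ 0.002  1.    -0.013] q [ 0.53  0.89 -1.04  2.26  1.67  0.82 -0.21] F [ 0.7 -5.2 -1.3] op 0.015307480160234749
r 85.29293873280824 lever 1.0356926125926345
lev 1.08 [ 0.14 -0.05 -0.31]
```

>>> play_rows:
  series:
    - {"claw": 0.8, "dx": 0.05, "dy": 0, "dz": -0.1, "rx": 0, "ry": 0, "rz": 0}
    - {"claw": 0.8, "dx": 0.05, "dy": 0, "dz": -0.1, "rx": 0, "ry": 0, "rz": 0}
    - {"claw": 0.8, "dx": 0, "dy": 0, "dz": 0, "rx": 0, "ry": 0, "rz": 0}
    - {"claw": 0.8, "dx": 0, "dy": 0, "dz": 0, "rx": 0, "ry": 0, "rz": 0}
    - {"claw": 0.8, "dx": 0, "dy": 0, "dz": 0, "rx": 0, "ry": 0, "rz": 0}
    - {"claw": 0.8, "dx": 0, "dy": 0, "dz": 0, "rx": 0, "ry": 0, "rz": 0}

```text
t: 23.88
ee_pos: [0.5349, 0.0129, 0.0506]
tcp_rot: [0.104, 2.824, -0.037]
force: [-2.9, -6.7, 9.6]
opening: 0.0157
grasp_force: 12.0
```

```bash
cat > chk.py <<'E'
from g import *
p=bot.get_image('side');save(p,'chk');c=(cloud(p,np.ones((420,560),bool))-o)@Rc
t=c[(abs(c[:,0])<.006)&(c[:,1]<-.05)&(c[:,1]>-.13)&(c[:,2]>.12)&(c[:,2]<.2)];print('beam slope',-np.polyfit(t[:,1],t[:,2],1)[0],len(t))
a=c[(np.hypot(c[:,0],c[:,1]-.15)<.026)&(c[:,2]>.14)&(c[:,2]<.22)];print('spacer',len(a),np.percentile(a[:,2],[5,50,95]))
p=bot.get_image('top');c=(cloud(p,np.ones((420,560),bool))-o)@Rc
a=c[(np.hypot(c[:,0],c[:,1]-.15)<.03)&(c[:,2]>.13)&(c[:,2]<.22)];print('top spacer',len(a),np.percentile(a[:,2],[5,50,95]),(a.min(0)+a.max(0))/2)
t=c[(abs(c[:,0])<.006)&(abs(c[:,1])>.055)&(abs(c[:,1])<.115)&(c[:,2]>.12)&(c[:,2]<.2)];print('beam slope',-np.polyfit(t[:,1],t[:,2],1)[0],len(t))
E
python3 arc.py 0.04 1;python3 chk.py
```

```text
t 23.88 tcp comp [-71.3   0.1  50.6] grasp comp [-77.2   0.4  68.7] lean 18.1 zax [ 0.311 -0.014 -0.95 ] yax [ 0.001  1.    -0.014] q [ 0.53  0.89 -1.04  2.26  1.68  0.83 -0.21] F [-2.9 -6.7  9.6] op 0.015684567612240782
r 85.34880950759197 lever 1.050399072659543
lev 1.09 [ 0.15 -0.05 -0.31]
beam slope 0.08079528613058393 114
spacer 133 [0.16898738 0.17798092 0.18587272]
top spacer 419 [0.13786479 0.1686431  0.18413305] [1.41212025e-04 1.49480698e-01 1.61546705e-01]
beam slope 0.101191347637984 234
```

```bash
cat > up.py <<'E'
from g import *
import sys
# usage: target lever, target lean(deg), target r(mm), rows
st=rep();M=Rc.T@R.from_rotvec(st['tcp_rot']).as_matrix();e=(st['ee_pos']-o)@Rc;g=e-.019*M[:,2]
v=g-[0,0,.105];r=np.hypot(v[0],v[2]);L=.611-np.arctan2(v[2],-v[0]);ln=np.arctan2(M[0,2],-M[2,2]);print('r',r,'lever',L)
tL,tl,tr,n=float(sys.argv[1]),np.radians(float(sys.argv[2])),float(sys.argv[3])/1000,int(sys.argv[4]);pr=e
for i in range(1,n+1):
    f=i/n;a=.611-(L+f*(tL-L));q=r+f*(tr-r);l=ln+f*(tl-ln)
    t=np.array([-q*np.cos(a)+.019*np.sin(l),e[1]*(1-f),.105+q*np.sin(a)-.019*np.cos(l)])
    d=Rc@(t-pr)*100;pr=t;print(d.round(2),'ry %.3f'%(-(tl-ln)/n))
E
python3 up.py 0.5 21 86 14
```

```text
t 23.98 tcp comp [-71.3   0.1  50.7] grasp comp [-77.2   0.4  68.7] lean 18.1 zax [ 0.311 -0.014 -0.95 ] yax [ 0.001  1.    -0.014] q [ 0.53  0.89 -1.04  2.26  1.68  0.83 -0.21] F [-2.8 -7.4  9.6] op 0.01562739009135763
r 0.08532217756432832 lever 1.0503709977174052
[-0.13  0.01  0.31] ry -0.004
[-0.12  0.01  0.31] ry -0.004
[-0.11  0.01  0.32] ry -0.004
[-0.1   0.01  0.32] ry -0.004
[-0.09  0.01  0.33] ry -0.004
[-0.07  0.    0.33] ry -0.004
[-0.06  0.    0.33] ry -0.004
[-0.05  0.    0.33] ry -0.004
[-0.03  0.    0.34] ry -0.004
[-0.02  0.    0.34] ry -0.004
[-0.01 -0.    0.34] ry -0.004
[ 0.01 -0.    0.34] ry -0.004
[ 0.02 -0.    0.34] ry -0.004
[ 0.03 -0.    0.34] ry -0.004
```

>>> play_rows:
  series:
    - {"claw": 0.8, "dx": 0, "dy": 0, "dz": 0, "rx": 0, "ry": 0, "rz": 0}
    - {"claw": 0.8, "dx": 0, "dy": 0, "dz": 0, "rx": 0, "ry": 0, "rz": 0}
    - {"claw": 0.8, "dx": 0, "dy": 0, "dz": 0, "rx": 0, "ry": 0, "rz": 0}
    - {"claw": 0.8, "dx": 0, "dy": 0, "dz": 0, "rx": 0, "ry": 0, "rz": 0}
    - {"claw": 0.8, "dx": 0, "dy": 0, "dz": 0, "rx": 0, "ry": 0, "rz": 0}
    - {"claw": 0.8, "dx": 0, "dy": 0, "dz": 0, "rx": 0, "ry": 0, "rz": 0}
    - {"claw": 0.8, "dx": 0, "dy": 0, "dz": 0, "rx": 0, "ry": 0, "rz": 0}
    - {"claw": 0.8, "dx": 0, "dy": 0, "dz": 0, "rx": 0, "ry": 0, "rz": 0}

```text
t: 24.65
ee_pos: [0.5349, 0.0129, 0.0506]
tcp_rot: [0.104, 2.824, -0.037]
force: [-3.9, -5.6, 10.5]
opening: 0.0159
grasp_force: 12.0
```

>>> play_rows:
  newtons: 25
  series:
    - {"claw": 0.8, "dx": 0, "dy": 0, "dz": 0, "rx": 0, "ry": 0, "rz": 0}
    - {"claw": 0.8, "dx": -0.06, "dy": 0.02, "dz": 0.15, "rx": 0, "ry": -0.004, "rz": 0}
    - {"claw": 0.8, "dx": -0.12, "dy": 0.01, "dz": 0.31, "rx": 0, "ry": -0.004, "rz": 0}
    - {"claw": 0.8, "dx": -0.11, "dy": 0.01, "dz": 0.32, "rx": 0, "ry": -0.004, "rz": 0}
    - {"claw": 0.8, "dx": -0.1, "dy": 0.01, "dz": 0.32, "rx": 0, "ry": -0.004, "rz": 0}
    - {"claw": 0.8, "dx": -0.09, "dy": 0.01, "dz": 0.33, "rx": 0, "ry": -0.004, "rz": 0}
    - {"claw": 0.8, "dx": -0.07, "dy": 0, "dz": 0.33, "rx": 0, "ry": -0.004, "rz": 0}
    - {"claw": 0.8, "dx": -0.06, "dy": 0, "dz": 0.33, "rx": 0, "ry": -0.004, "rz": 0}
    - {"claw": 0.8, "dx": -0.05, "dy": 0, "dz": 0.33, "rx": 0, "ry": -0.004, "rz": 0}
    - {"claw": 0.8, "dx": -0.03, "dy": 0, "dz": 0.34, "rx": 0, "ry": -0.004, "rz": 0}
    - {"claw": 0.8, "dx": -0.02, "dy": 0, "dz": 0.34, "rx": 0, "ry": -0.004, "rz": 0}
    - {"claw": 0.8, "dx": 0, "dy": 0, "dz": 0.34, "rx": 0, "ry": -0.004, "rz": 0}
    - {"claw": 0.8, "dx": 0.01, "dy": 0, "dz": 0.34, "rx": 0, "ry": -0.004, "rz": 0}
    - {"claw": 0.8, "dx": 0.02, "dy": 0, "dz": 0.34, "rx": 0, "ry": -0.004, "rz": 0}
    - {"claw": 0.8, "dx": 0, "dy": 0, "dz": 0, "rx": 0, "ry": 0, "rz": 0}

```text
t: 25.9
ee_pos: [0.5274, 0.0135, 0.0908]
tcp_rot: [0.105, 2.774, -0.032]
force: [-0.4, -4.9, -0.7]
opening: 0.0153
grasp_force: 25.0
```

```bash
python3 up.py 0.2 28 86 8
```

```text
t 25.9 tcp comp [-78.8   0.2  90.8] grasp comp [-85.6   0.4 108.6] lean 21.0 zax [ 0.358 -0.009 -0.934] yax [ 0.002  1.    -0.009] q [ 0.56  0.81 -1.09  2.31  1.66  0.81 -0.24] F [-0.4 -4.9 -0.7] op 0.015269271107360299
r 0.08571751131214526 lever 0.5695496123271999
[ 0.05 -0.01  0.41] ry -0.015
[ 0.07 -0.01  0.41] ry -0.015
[ 0.08 -0.01  0.4 ] ry -0.015
[ 0.1  -0.01  0.4 ] ry -0.015
[ 0.12 -0.01  0.4 ] ry -0.015
[ 0.14 -0.01  0.39] ry -0.015
[ 0.16 -0.01  0.39] ry -0.015
[ 0.17 -0.02  0.38] ry -0.015
```

>>> play_rows:
  series:
    - {"claw": 0.8, "dx": 0.03, "dy": 0, "dz": 0.2, "rx": 0, "ry": -0.008, "rz": 0}
    - {"claw": 0.8, "dx": 0.05, "dy": 0, "dz": 0.33, "rx": 0, "ry": -0.015, "rz": 0}
    - {"claw": 0.8, "dx": 0.06, "dy": 0, "dz": 0.33, "rx": 0, "ry": -0.015, "rz": 0}
    - {"claw": 0.8, "dx": 0.07, "dy": 0, "dz": 0.33, "rx": 0, "ry": -0.015, "rz": 0}
    - {"claw": 0.8, "dx": 0.09, "dy": -0.01, "dz": 0.33, "rx": 0, "ry": -0.015, "rz": 0}
    - {"claw": 0.8, "dx": 0.11, "dy": -0.01, "dz": 0.33, "rx": 0, "ry": -0.015, "rz": 0}
    - {"claw": 0.8, "dx": 0.13, "dy": -0.01, "dz": 0.33, "rx": 0, "ry": -0.015, "rz": 0}
    - {"claw": 0.8, "dx": 0.14, "dy": -0.02, "dz": 0.33, "rx": 0, "ry": -0.015, "rz": 0}
    - {"claw": 0.8, "dx": 0.15, "dy": -0.02, "dz": 0.3, "rx": 0, "ry": -0.012, "rz": 0}
    - {"claw": 0.8, "dx": 0, "dy": 0, "dz": 0, "rx": 0, "ry": 0, "rz": 0}
    - {"claw": 0.8, "dx": 0, "dy": 0, "dz": 0, "rx": 0, "ry": 0, "rz": 0}

```text
t: 26.82
ee_pos: [0.5347, 0.0131, 0.1184]
tcp_rot: [0.102, 2.651, -0.024]
force: [-1.8, -5.3, -1.6]
opening: 0.0149
grasp_force: 25.0
```

```bash
python3 up.py 0.0 32 88 7
```

```text
t 26.82 tcp comp [-71.5   0.4 118.4] grasp comp [-80.4   0.4 135.2] lean 28.0 zax [ 0.47  -0.    -0.883] yax [0.002 1.    0.001] q [ 0.58  0.77 -1.14  2.39  1.83  0.86 -0.42] F [-1.8 -5.3 -1.6] op 0.014945897641344357
r 0.08593649449814203 lever 0.25168398209411913
[ 0.1  -0.01  0.31] ry -0.010
[ 0.11 -0.01  0.31] ry -0.010
[ 0.12 -0.01  0.3 ] ry -0.010
[ 0.14 -0.02  0.3 ] ry -0.010
[ 0.15 -0.02  0.3 ] ry -0.010
[ 0.16 -0.02  0.29] ry -0.010
[ 0.17 -0.02  0.29] ry -0.010
```

>>> play_rows:
  series:
    - {"claw": 0.8, "dx": 0.05, "dy": 0, "dz": 0.15, "rx": 0, "ry": -0.006, "rz": 0}
    - {"claw": 0.8, "dx": 0.11, "dy": -0.01, "dz": 0.31, "rx": 0, "ry": -0.01, "rz": 0}
    - {"claw": 0.8, "dx": 0.12, "dy": -0.01, "dz": 0.3, "rx": 0, "ry": -0.01, "rz": 0}
    - {"claw": 0.8, "dx": 0.13, "dy": -0.01, "dz": 0.3, "rx": 0, "ry": -0.01, "rz": 0}
    - {"claw": 0.8, "dx": 0.15, "dy": -0.02, "dz": 0.3, "rx": 0, "ry": -0.01, "rz": 0}
    - {"claw": 0.8, "dx": 0.16, "dy": -0.02, "dz": 0.29, "rx": 0, "ry": -0.01, "rz": 0}
    - {"claw": 0.8, "dx": 0.12, "dy": -0.01, "dz": 0.2, "rx": 0, "ry": -0.005, "rz": 0}
    - {"claw": 0.8, "dx": 0, "dy": 0, "dz": 0, "rx": 0, "ry": 0, "rz": 0}
    - {"claw": 0.8, "dx": 0, "dy": 0, "dz": 0, "rx": 0, "ry": 0, "rz": 0}

```text
t: 27.57
ee_pos: [0.5435, 0.0124, 0.137]
tcp_rot: [0.102, 2.589, -0.02]
force: [0.1, -5.1, -3.2]
opening: 0.0152
grasp_force: 25.0
```

```bash
python3 up.py -0.03 33 88 3
```

```text
t 27.57 tcp comp [-62.7   0.3 137. ] grasp comp [-72.6   0.3 153.2] lean 31.5 zax [ 0.523  0.004 -0.852] yax [0.002 1.    0.006] q [ 0.59  0.75 -1.15  2.41  1.89  0.87 -0.48] F [ 0.1 -5.1 -3.2] op 0.015207585745078963
r 0.0871514131249655 lever 0.02463347255613635
[ 0.08 -0.02  0.16] ry -0.008
[ 0.08 -0.02  0.16] ry -0.008
[ 0.08 -0.02  0.15] ry -0.008
```

>>> play_rows:
  series:
    - {"claw": 0.8, "dx": 0.06, "dy": 0, "dz": 0.12, "rx": 0, "ry": 0, "rz": 0}
    - {"claw": 0.8, "dx": 0.06, "dy": 0, "dz": 0.12, "rx": 0, "ry": 0, "rz": 0}
    - {"claw": 0.8, "dx": 0.05, "dy": 0, "dz": 0.08, "rx": 0, "ry": 0, "rz": 0}
    - {"claw": 0.8, "dx": 0, "dy": 0, "dz": 0, "rx": 0, "ry": 0, "rz": 0}
    - {"claw": 0.8, "dx": 0, "dy": 0, "dz": 0, "rx": 0, "ry": 0, "rz": 0}
    - {"claw": 0.8, "dx": 0, "dy": 0, "dz": 0, "rx": 0, "ry": 0, "rz": 0}

```text
t: 28.07
ee_pos: [0.5453, 0.0123, 0.1401]
tcp_rot: [0.102, 2.589, -0.021]
force: [0.4, -4.6, -6.3]
opening: 0.0153
grasp_force: 25.0
```

```bash
python3 arc.py 0 0; python3 chk.py
```

```text
t 28.07 tcp comp [-60.9   0.4 140.1] grasp comp [-70.8   0.3 156.3] lean 31.5 zax [ 0.523  0.004 -0.852] yax [0.002 1.    0.006] q [ 0.6   0.74 -1.15  2.4   1.88  0.86 -0.47] F [ 0.4 -4.6 -6.3] op 0.01527910735934603
r 87.44545631099336 lever -0.015978491607638423
beam slope 0.09412223980316084 143
spacer 213 [0.16875576 0.19213715 0.20216038]
top spacer 419 [0.15461397 0.18678232 0.19926084] [1.64795046e-04 1.50003192e-01 1.74392771e-01]
beam slope 0.00863431547494963 236
```

>>> play_rows:
  series:
    - {"claw": 0.8, "dx": 0.05, "dy": 0, "dz": 0.08, "rx": 0, "ry": 0, "rz": 0}
    - {"claw": 0.8, "dx": 0.05, "dy": 0, "dz": 0.08, "rx": 0, "ry": 0, "rz": 0}
    - {"claw": 0.8, "dx": 0, "dy": 0, "dz": 0, "rx": 0, "ry": 0, "rz": 0}
    - {"claw": 0.8, "dx": 0, "dy": 0, "dz": 0, "rx": 0, "ry": 0, "rz": 0}
    - {"claw": 0.8, "dx": 0, "dy": 0, "dz": 0, "rx": 0, "ry": 0, "rz": 0}

```text
t: 28.58
ee_pos: [0.5463, 0.0122, 0.1416]
tcp_rot: [0.102, 2.589, -0.021]
force: [1.4, -5.1, -6.2]
opening: 0.0149
grasp_force: 25.0
```

```bash
python3 arc.py 0 0
```

```text
t 28.58 tcp comp [-59.9   0.4 141.6] grasp comp [-69.8   0.3 157.8] lean 31.5 zax [ 0.523  0.004 -0.852] yax [0.002 1.    0.006] q [ 0.6   0.74 -1.15  2.4   1.87  0.86 -0.46] F [ 1.4 -5.1 -6.2] op 0.01486042951060826
r 87.57775645817749 lever -0.036616987561966186
```

>>> play_rows:
  series:
    - {"claw": 0.8, "dx": 0.06, "dy": 0, "dz": 0.08, "rx": 0, "ry": 0, "rz": 0}
    - {"claw": 0.8, "dx": 0.06, "dy": 0, "dz": 0.08, "rx": 0, "ry": 0, "rz": 0}
    - {"claw": 0.8, "dx": 0, "dy": 0, "dz": 0, "rx": 0, "ry": 0, "rz": 0}
    - {"claw": 0.8, "dx": 0, "dy": 0, "dz": 0, "rx": 0, "ry": 0, "rz": 0}
    - {"claw": 0.8, "dx": 0, "dy": 0, "dz": 0, "rx": 0, "ry": 0, "rz": 0}

```text
t: 29.0
ee_pos: [0.5473, 0.0121, 0.1431]
tcp_rot: [0.102, 2.59, -0.021]
force: [1.1, -5.7, -6.1]
opening: 0.0157
grasp_force: 25.0
```

```bash
python3 arc.py 0 0
```

```text
t 29.0 tcp comp [-58.9   0.3 143.1] grasp comp [-68.8   0.2 159.3] lean 31.5 zax [ 0.523  0.004 -0.853] yax [0.002 1.    0.006] q [ 0.6   0.73 -1.15  2.4   1.87  0.85 -0.45] F [ 1.1 -5.7 -6.1] op 0.015694078736547136
r 87.68540236653254 lever -0.057150539883932705
```

>>> play_rows:
  series:
    - {"claw": 0.6, "dx": 0, "dy": 0, "dz": 0, "rx": 0, "ry": 0, "rz": 0}
    - {"claw": 0.3, "dx": 0, "dy": 0, "dz": 0, "rx": 0, "ry": 0, "rz": 0}
    - {"claw": 0.15, "dx": 0, "dy": 0, "dz": 0, "rx": 0, "ry": 0, "rz": 0}
    - {"claw": 0.15, "dx": 0, "dy": 0, "dz": 0, "rx": 0, "ry": 0, "rz": 0}
    - {"claw": 0.15, "dx": 0, "dy": 0, "dz": 0, "rx": 0, "ry": 0, "rz": 0}
    - {"claw": 0.15, "dx": -0.2, "dy": 0.01, "dz": 0.3, "rx": 0, "ry": 0, "rz": 0}
    - {"claw": 0.15, "dx": -0.4, "dy": 0.02, "dz": 0.7, "rx": 0, "ry": 0, "rz": 0}
    - {"claw": 0.15, "dx": -0.6, "dy": 0.04, "dz": 1, "rx": 0, "ry": 0, "rz": 0}
    - {"claw": 0.15, "dx": -0.6, "dy": 0.04, "dz": 1, "rx": 0, "ry": 0, "rz": 0}
    - {"claw": 0.15, "dx": -0.6, "dy": 0.04, "dz": 1, "rx": 0, "ry": 0, "rz": 0}
    - {"claw": 0.15, "dx": -0.6, "dy": 0.04, "dz": 1, "rx": 0, "ry": 0, "rz": 0}
    - {"claw": 0.15, "dx": -1, "dy": 0.04, "dz": 1.5, "rx": 0, "ry": 0, "rz": 0}
    - {"claw": 0.15, "dx": -1, "dy": 0.04, "dz": 1.5, "rx": 0, "ry": 0, "rz": 0}
    - {"claw": 0.15, "dx": -1, "dy": 0.04, "dz": 1.5, "rx": 0, "ry": 0, "rz": 0}
    - {"claw": 0.15, "dx": 0, "dy": 0, "dz": 0, "rx": 0, "ry": 0, "rz": 0}
    - {"claw": 0.15, "dx": 0, "dy": 0, "dz": 0, "rx": 0, "ry": 0, "rz": 0}

```text
t: 30.33
ee_pos: [0.4886, 0.0159, 0.2404]
tcp_rot: [0.1, 2.584, -0.022]
force: [0.7, -0.8, 0.4]
opening: 0.0399
grasp_force: 0.0
```

```bash
python3 chk.py
python3 - <<'E'
from g import *
st=rep();p=bot.get_image('wrist');save(p,'e1');q=bot.get_image('side');save(q,'e1s');tp=bot.get_image('top')
for n,im,s in(('wrist',p,st),('side',q,None),('top',tp,None)):
    c=(cloud(im,np.ones((420,560),bool),s)-o)@Rc
    h=c[(abs(c[:,1])<.008)&(c[:,0]<-.068)&(c[:,0]>-.1)&(c[:,2]>.12)&(c[:,2]<.2)]
    if len(h)>5:print(n,len(h),h.mean(0),np.polyfit(h[:,0],h[:,2],1),h.min(0),h.max(0))
w=cv2.resize(cv2.imread('pics/e1.png'),(400,300));s=cv2.resize(cv2.imread('pics/e1s.png')[90:240,200:400],(400,300));cv2.imwrite('pics/e1c.png',np.hstack([w,s]))
E
```

```text
beam slope 0.10322111152855368 138
spacer 213 [0.16897602 0.19239416 0.20131988]
top spacer 419 [0.15443153 0.18659465 0.20053228] [0.00079351 0.1498657  0.17579277]
beam slope 0.004525942429440484 227
t 30.43 tcp comp [-1.179e+02 -1.000e-01  2.389e+02] grasp comp [-1.279e+02 -2.000e-01  2.551e+02] lean 31.7 zax [ 0.525  0.005 -0.851] yax [0.001 1.    0.006] q [ 0.75  0.34 -1.2   2.41  1.51  0.53 -0.19] F [-0.   0.1 -0.2] op 0.039761479012184055
wrist 447 [-0.09100784  0.00042627  0.1690619 ] [-0.26658279  0.14480078] [-0.0999974  -0.00727085  0.15478365] [-0.06804361  0.00789833  0.17490669]
side 79 [-0.08344631 -0.00388043  0.16230066] [-0.63564824  0.10925815] [-0.0995774  -0.00784369  0.14679938] [-0.06819239  0.00598294  0.1739537 ]
top 69 [-0.08489801  0.00060669  0.16516865] [-0.49482296  0.12315917] [-0.09990908 -0.00656824  0.15496244] [-0.06841704  0.00789132  0.17688197]
```

View pics/e1c.png

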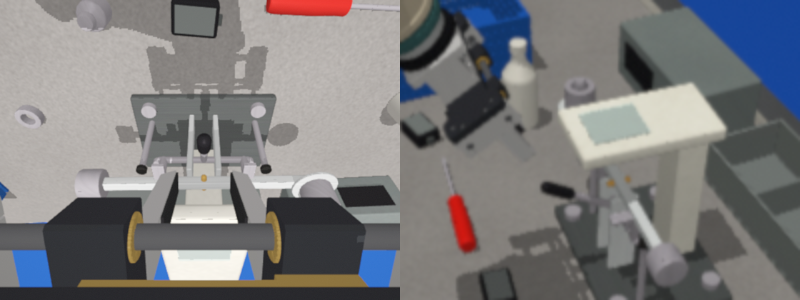

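```bash
cat > fit.py <<'E'
from g import *
from scipy.optimize import least_squares
st=bot.get_state()
for n in('wrist','side','top'):
    p=bot.get_image(n);c=(cloud(p,np.ones((420,560),bool),st if n=='wrist' else None)-o)@Rc
    v=c-[0,0,.105]
    c=v[(abs(v[:,1])<.012)&(v[:,0]<-.055)&(np.hypot(v[:,0],v[:,2])<.112)&(np.hypot(v[:,0],v[:,2])>.074)&(v[:,2]>.02)&(v[:,2]<.09)]
    def f(q):
        a=.611-q[0];return np.hypot(c[:,0]*np.sin(a)+c[:,2]*np.cos(a),c[:,1]-q[1])-.008
    r=least_squares(f,[0,0],loss='soft_l1',f_scale=.001);print(n,len(c),'lever',r.x[0].round(3),'dy',r.x[1].round(4),'res',np.median(abs(f(r.x))).round(4))
E
python3 fit.py
```

```text
wrist 185 lever 0.022 dy 0.0005 res 0.0002
side 79 lever 0.037 dy 0.0007 res 0.0006
top 69 lever 0.047 dy 0.0011 res 0.0011
```

Run:
```python
from g import *
st=bot.get_state()
for n in('wrist','top','side'):
    p=bot.get_image(n);c=(cloud(p,np.ones((420,560),bool),st if n=='wrist' else None)-o)@Rc
    b=c[(abs(c[:,0])<.004)&(abs(c[:,1])>.05)&(abs(c[:,1])<.11)&(abs(c[:,2]-.155)<.012)]
    hd=c[(c[:,0]>-.06)&(c[:,0]<.0)&(abs(c[:,1])<.04)&(abs(c[:,2]-.242)<.012)]
    ba=c[(c[:,0]>-.047)&(c[:,0]<-.02)&(abs(c[:,1])<.1)&(abs(c[:,2]-.016)<.006)]
    fr=c[(abs(c[:,1])<.04)&(abs(c[:,2]-.242)<.006)];fb=c[(abs(c[:,1])<.1)&(abs(c[:,2]-.016)<.005)&(c[:,0]>-.08)]
    print(n,'beam z',len(b),b[:,2].mean() if len(b) else 0,'head z',np.median(hd[:,2]) if len(hd) else 0,'base z',np.median(ba[:,2]) if len(ba) else 0,'head front x',fr[:,0].min() if len(fr) else 0,'base front x',np.percentile(fb[:,0],1) if len(fb) else 0, 'slope',np.polyfit(b[:,1],b[:,2],1)[0] if len(b)>9 else 0)
```

```text
wrist beam z 611 0.15492950885970755 head z 0.24529079316757063 base z 0.01728774535025857 head front x -0.13419396479114376 base front x -0.047752032254138405 slope -0.01763247294996098
top beam z 131 0.15475668593543462 head z 0.24263341430983482 base z 0.015691816334346246 head front x -0.5410519004086155 base front x -0.049127652106570406 slope -0.013189218491672493
side beam z 59 0.15658750987235942 head z 0.24378024542944277 base z 0.01655356425810667 head front x -0.5338524556718017 base front x -0.04984999496689803 slope -0.010856493257822545
```

>>> play_rows:
  series:
    - {"claw": 0.15, "dx": 0.9, "dy": -0.05, "dz": -1.5, "rx": 0, "ry": 0, "rz": 0}
    - {"claw": 0.15, "dx": 0.9, "dy": -0.05, "dz": -1.5, "rx": 0, "ry": 0, "rz": 0}
    - {"claw": 0.15, "dx": 0.8, "dy": -0.06, "dz": -1.5, "rx": 0, "ry": 0, "rz": 0}
    - {"claw": 0.15, "dx": 0.7, "dy": -0.06, "dz": -1.3, "rx": 0, "ry": 0, "rz": 0}
    - {"claw": 0.15, "dx": 0.6, "dy": -0.06, "dz": -1.2, "rx": 0, "ry": 0, "rz": 0}
    - {"claw": 0.15, "dx": 0.6, "dy": -0.05, "dz": -1.2, "rx": 0, "ry": 0, "rz": 0}
    - {"claw": 0.15, "dx": 0.5, "dy": -0.04, "dz": -1, "rx": 0, "ry": 0, "rz": 0}
    - {"claw": 0.15, "dx": 0.45, "dy": -0.04, "dz": -0.9, "rx": 0, "ry": 0, "rz": 0}
    - {"claw": 0.15, "dx": 0, "dy": 0, "dz": 0, "rx": 0, "ry": 0, "rz": 0}
    - {"claw": 0.15, "dx": 0, "dy": 0, "dz": 0, "rx": 0, "ry": 0, "rz": 0}

```text
t: 31.72
ee_pos: [0.5425, 0.0126, 0.1375]
tcp_rot: [0.1, 2.589, -0.018]
force: [1.5, 0.2, 0.5]
opening: 0.0401
grasp_force: 0.0
```

```bash
python3 arc.py 0 0
```

```text
t 31.72 tcp comp [-63.7   0.4 137.5] grasp comp [-73.7   0.3 153.7] lean 31.6 zax [ 0.523  0.006 -0.852] yax [0.    1.    0.007] q [ 0.56  0.71 -1.08  2.41  1.92  0.81 -0.52] F [1.5 0.2 0.5] op 0.04009585364576492
r 88.31819360957704 lever 0.026566769786099176
```

Grip firmly and lift in small steps.

>>> play_rows:
  newtons: 45
  series:
    - {"claw": 0.8, "dx": 0, "dy": 0, "dz": 0, "rx": 0, "ry": 0, "rz": 0}
    - {"claw": 0.8, "dx": 0, "dy": 0, "dz": 0, "rx": 0, "ry": 0, "rz": 0}
    - {"claw": 0.8, "dx": 0, "dy": 0, "dz": 0, "rx": 0, "ry": 0, "rz": 0}
    - {"claw": 0.8, "dx": 0, "dy": 0, "dz": 0, "rx": 0, "ry": 0, "rz": 0}
    - {"claw": 0.8, "dx": 0, "dy": 0, "dz": 0, "rx": 0, "ry": 0, "rz": 0}

```text
t: 32.13
ee_pos: [0.543, 0.0125, 0.1387]
tcp_rot: [0.099, 2.586, -0.019]
force: [-1.4, 0.8, 2.9]
opening: 0.0154
grasp_force: 45.0
```

>>> play_rows:
  series:
    - {"claw": 0.8, "dx": 0.06, "dy": 0, "dz": 0.08, "rx": 0, "ry": 0, "rz": 0}
    - {"claw": 0.8, "dx": 0.06, "dy": 0, "dz": 0.08, "rx": 0, "ry": 0, "rz": 0}
    - {"claw": 0.8, "dx": 0, "dy": 0, "dz": 0, "rx": 0, "ry": 0, "rz": 0}
    - {"claw": 0.8, "dx": 0, "dy": 0, "dz": 0, "rx": 0, "ry": 0, "rz": 0}

```text
t: 32.47
ee_pos: [0.5432, 0.0124, 0.1392]
tcp_rot: [0.1, 2.589, -0.018]
force: [-1.4, 2.2, -2.6]
opening: 0.015
grasp_force: 45.0
```

>>> play_rows:
  series:
    - {"claw": 0.8, "dx": 0.06, "dy": 0, "dz": 0.08, "rx": 0, "ry": 0, "rz": 0}
    - {"claw": 0.8, "dx": 0.06, "dy": 0, "dz": 0.08, "rx": 0, "ry": 0, "rz": 0}
    - {"claw": 0.8, "dx": 0, "dy": 0, "dz": 0, "rx": 0, "ry": 0, "rz": 0}
    - {"claw": 0.8, "dx": 0, "dy": 0, "dz": 0, "rx": 0, "ry": 0, "rz": 0}

```text
t: 32.8
ee_pos: [0.544, 0.0124, 0.1404]
tcp_rot: [0.1, 2.59, -0.018]
force: [-1.6, 1.8, -8.3]
opening: 0.0149
grasp_force: 45.0
```

>>> play_rows:
  series:
    - {"claw": 0.8, "dx": 0.06, "dy": 0, "dz": 0.08, "rx": 0, "ry": 0, "rz": 0}
    - {"claw": 0.8, "dx": 0.06, "dy": 0, "dz": 0.08, "rx": 0, "ry": 0, "rz": 0}
    - {"claw": 0.8, "dx": 0, "dy": 0, "dz": 0, "rx": 0, "ry": 0, "rz": 0}
    - {"claw": 0.8, "dx": 0, "dy": 0, "dz": 0, "rx": 0, "ry": 0, "rz": 0}

```text
t: 33.13
ee_pos: [0.5458, 0.0122, 0.1426]
tcp_rot: [0.1, 2.588, -0.019]
force: [-3.2, 1.3, -6.8]
opening: 0.0149
grasp_force: 44.9
```

```bash
python3 arc.py 0 0
```

```text
t 33.13 tcp comp [-60.3   0.3 142.6] grasp comp [-70.3   0.2 158.8] lean 31.6 zax [ 0.524  0.005 -0.852] yax [0.    1.    0.006] q [ 0.57  0.69 -1.08  2.4   1.9   0.79 -0.49] F [-3.2  1.3 -6.8] op 0.01487255397882557
r 88.52643064529808 lever -0.042241050958036874
```

>>> play_rows:
  series:
    - {"claw": 0.6, "dx": 0, "dy": 0, "dz": 0, "rx": 0, "ry": 0, "rz": 0}
    - {"claw": 0.3, "dx": 0, "dy": 0, "dz": 0, "rx": 0, "ry": 0, "rz": 0}
    - {"claw": 0.15, "dx": 0, "dy": 0, "dz": 0, "rx": 0, "ry": 0, "rz": 0}
    - {"claw": 0.15, "dx": 0, "dy": 0, "dz": 0, "rx": 0, "ry": 0, "rz": 0}
    - {"claw": 0.15, "dx": 0, "dy": 0, "dz": 0, "rx": 0, "ry": 0, "rz": 0}
    - {"claw": 0.15, "dx": -0.2, "dy": 0.01, "dz": 0.3, "rx": 0, "ry": 0, "rz": 0}
    - {"claw": 0.15, "dx": -0.4, "dy": 0.02, "dz": 0.7, "rx": 0, "ry": 0, "rz": 0}
    - {"claw": 0.15, "dx": -0.6, "dy": 0.04, "dz": 1, "rx": 0, "ry": 0, "rz": 0}
    - {"claw": 0.15, "dx": -0.6, "dy": 0.04, "dz": 1, "rx": 0, "ry": 0, "rz": 0}
    - {"claw": 0.15, "dx": -0.6, "dy": 0.04, "dz": 1, "rx": 0, "ry": 0, "rz": 0}
    - {"claw": 0.15, "dx": -0.6, "dy": 0.04, "dz": 1, "rx": 0, "ry": 0, "rz": 0}
    - {"claw": 0.15, "dx": -1, "dy": 0.04, "dz": 1.5, "rx": 0, "ry": 0, "rz": 0}
    - {"claw": 0.15, "dx": -1, "dy": 0.04, "dz": 1.5, "rx": 0, "ry": 0, "rz": 0}
    - {"claw": 0.15, "dx": -1, "dy": 0.04, "dz": 1.5, "rx": 0, "ry": 0, "rz": 0}
    - {"claw": 0.15, "dx": 0, "dy": 0, "dz": 0, "rx": 0, "ry": 0, "rz": 0}
    - {"claw": 0.15, "dx": 0, "dy": 0, "dz": 0, "rx": 0, "ry": 0, "rz": 0}

```text
t: 34.47
ee_pos: [0.4867, 0.0147, 0.2391]
tcp_rot: [0.1, 2.584, -0.023]
force: [0.0, -0.0, 0.6]
opening: 0.0397
grasp_force: 0.0
```

```bash
python3 fit.py; python3 chk.py
```

```text
wrist 123 lever -0.024 dy 0.0005 res 0.0002
side 77 lever -0.006 dy 0.001 res 0.0008
top 63 lever -0.001 dy 0.0011 res 0.0009
beam slope 0.11443799021615018 138
spacer 214 [0.16810291 0.19203917 0.20170237]
top spacer 418 [0.15452322 0.18694635 0.2010701 ] [0.00078127 0.14967337 0.17433996]
beam slope 0.009113287512394895 219
```

```bash
python3 -c "
from workcell import bot
print(bot.hand_in())"
```

```text
the job is handed in; nothing more can be done
None
```

The job is handed in, but no verdict came back. By my last measurements the tall spacer is still on the post, the lever is back at its upper stop and the beam is arrested about level. The lever reads about 0 rad (camera fits -0.024 to -0.001), and my cleanest beam-tilt reading is under 0.02 rad.

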